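Rack the finished circuit board beside its twin and shut the hold-down bar

TASK

Take the finished circuit board off the sloping stand and stand it on edge in the black rack, in the free slot right beside the board of the same kind, terminal row up and facing the same way as the others; lower it fully home, do not drop it. Then swing the rack's hold-down bar shut over the boards. Leave the other boards in their slots and the rest of the bench undisturbed.

Things in the scene. Friction and masses are not known exactly. Their poses are not given: they have to be found in the camera images.
- board: The finished board, leaning on the stand at the start: green sheet 100 mm wide (x), 110 high (z), 3 thick (y), about 0.16 kg. Frame (same for all boards): origin at the middle of the bottom edge, mid thickness; z up the board to its terminal edge; parts on the -y face, back flat. On the stand it leans 35 degrees from vertical, part face upwards, its top towards the stand's +y.
- terminal_face (a point): middle of the front of the board's black terminal row, at x 0, y -12, z 99 mm on the board. The row is 60 mm wide (x), 22 high (z 88 to 110), 10.5 proud of the sheet. Best place to grip: its middle, across row and sheet together, 13.5 mm thick (y -12 to +1.5). Below it the parts are at most 7 mm high.
- stand: Fixed sloping stand, grey base 124 by 110 mm. Origin: middle of the base's underside. The board's bottom edge sits at x 0, y -35, z 22 mm on a ledge with a 7 mm front lip and 26 mm side cheeks (3 mm play each side). Its two rails back only the board's lowest 62 mm; the upper 48 mm is free in front and behind. Draw the board out along its own plane. Height without board about 73 mm.
- rack: Fixed black rack, 124 (x) by 264 mm (y). Origin: middle of its underside; z up. Six slots in a row at y -105, -63, -21, 21, 63, 105 mm (slots 1 to 6); a board stands across the rack, its frame axes parallel to the rack's, parts facing the rack's -y, bottom edge on the floor at z 8, top at z 118 mm. Slots 3 and 4 are free. End plates at y +-129 are 125 mm high, their ears at +x 145 mm.
- slot3 (a point): middle of slot 3 on the rack's floor: where the origin of a board fully home lies (x 0, y -21, z 8 mm on the rack). A slot is a pair of vertical grooves, one on each long wall, 6 mm wide for the 3 mm sheet, from the floor to 55 mm height, flared above to 15 mm at the 66 mm high mouth; 2.5 mm play at each side edge of the board.
- slot4 (a point): the same point of slot 4 (x 0, y +21, z 8 mm on the rack)
- twin_board: board of the same kind, size and frame as the finished board, standing in slot 2 (y -63 mm: then slot 3 is the free slot beside it) or slot 5 (y +63 mm: then slot 4 is)
- hold_down (a joint): angle of the rack's hold-down bar: 0 shut, level over the boards; grows as it swings up and back to +x, at most 2.5 rad; starts at 1.9 to 2.25. Two steel arms hinged at the end plates carry a 10 mm steel bar along the rack's y, 58 mm from the hinge line. Friction holds it at any angle; about 5 N at the bar moves it. Shut, it clears the board tops by 5 mm or more.
- hinge_mid (a point): middle of the bar's hinge line, which runs along the rack's y at x 58, z 131 mm on the rack; the bar's two arms lie just outside the end plates, at y -137 and +137 mm. Swung open, arms and bar stand up behind the board tops, to about 195 mm height
- bar_mid (a point): middle of the hold-down bar, on its axis; a black rubber sleeve 14 mm thick and 120 mm long covers it there. At joint angle q it lies at x = 58 - 58 cos q, y = 0, z = 131 + 58 sin q mm on the rack.
- heatsink_board: different board, 100 by 110 mm, with a finned aluminium heat sink 16 mm deep and no terminal row, standing in slot 5 or slot 2. Same frame as the board; leave it in its slot
- small_board_a: lower board, 100 by 85 mm, standing in slot 1. Same frame as the board; leave it in its slot
- small_board_b: lower board, 100 by 85 mm, standing in slot 6. Same frame as the board; leave it in its slot
- flux_bottle: small teal squeeze bottle with black cap, 34 mm across, 85 mm high; bystander. Origin: middle of the underside
- solder_reel: grey-metal reel of solder standing on its end, 60 mm across, 44 mm high; bystander. Origin: middle of the underside
- screwdriver: screwdriver lying on the bench, 170 mm long; bystander. Origin: middle of the underside
- brush: cleaning brush lying on the bench, 160 mm long; bystander. Origin: middle of the underside
- flat_board: another circuit board, 110 by 80 mm, lying flat on four 8 mm spacers, 22 mm high in all; not part of this job; bystander. Origin: middle of the underside
- screw_cup: white plastic cup for screws, 60 mm across, 35 mm high; bystander. Origin: middle of the underside
- cleaner_can: white can of cleaner, 56 mm across, 130 mm high; bystander. Origin: middle of the underside
Mind the look-alikes: they are no part of the job. Leave any pink or purple look-alike of the board alone. What is shaped like the twin_board but pink or white is not meant.

How it is judged (in metres and radians):
On the way, in this order (a step that is already met when the one before it is completed fails the run):
1. the board stands fully home in the free slot beside its twin, terminal row up, parts facing the same way, while the hold-down bar is still open (x of board in the frame of rack between -0.005 and 0.005 m and z of board in the frame of rack between 0.005 and 0.0115 m and angle between board's own z axis and vertical below 0.09 rad and ((y of twin_board in the frame of rack below 0 m and y of board in the frame of rack between -0.026 and -0.016 m and y of terminal_face in the frame of rack between -0.0395 and -0.0265 m) or (y of twin_board in the frame of rack above 0 m and y of board in the frame of rack between 0.016 and 0.026 m and y of terminal_face in the frame of rack between 0.0025 and 0.0155 m)) and value of joint hold_down above 1 rad), for 0.2 s.
2. the hold-down bar is shut over the boards (value of joint hold_down below 0.09 rad), for 0.2 s.
At the end, for the whole second after the job is handed in: The board stands on the floor of the slot next to its twin (bottom edge within 3.5 mm of the floor height, within 5 mm of the slot's middle along and across, upright within 0.09 rad), parts facing the rack's -y like the others, at rest, and the hold-down bar is shut (below 0.09 rad) (x of board in the frame of rack between -0.005 and 0.005 m and z of board in the frame of rack between 0.005 and 0.0115 m and angle between board's own z axis and vertical below 0.09 rad and ((y of twin_board in the frame of rack below 0 m and y of board in the frame of rack between -0.026 and -0.016 m and y of terminal_face in the frame of rack between -0.0395 and -0.0265 m) or (y of twin_board in the frame of rack above 0 m and y of board in the frame of rack between 0.016 and 0.026 m and y of terminal_face in the frame of rack between 0.0025 and 0.0155 m)) and value of joint hold_down below 0.09 rad and linear speed of board below 0.02 m/s and angular speed of board below 0.2 rad/s); the robot touches nothing.
It fails at once if the board is dropped (falls faster than 0.4 m/s out of the fingers) (linear speed of board above 0.4 m/s and contact force between the fingers and board below 0.05 N).
It fails at once if another board in the rack is shifted by more than 15 mm (distance of any of twin_board, heatsink_board, small_board_a, small_board_b from where it was at the start of the episode above 0.015 m).
It fails at once if a bystander on the bench is moved by more than 30 mm (distance of any of flux_bottle, solder_reel, screwdriver, brush, flat_board, screw_cup, cleaner_can from where it was at the start of the episode above 0.03 m).
It also fails if it takes over 61 s, if anything falls off the work surface, if the arm or the gripper's body presses on something with over 40 N, if the wrist force passes 120 N, or if a joint passes its speed limit or range.

ROBOT

A 7-joint arm with a two-finger parallel gripper is mounted at the origin on the work surface. World frame = base frame: x ahead of the robot, y to its left, z up, the work surface at z = 0. Lengths are in m, angles in degrees, forces in N, time in s.
With the tool pointing down it reaches from about 0.425 to 0.875 m from the base axis. Payload 4.7 kg.
Tool frame: the origin (TCP) lies midway between the tips of the shut fingers; the grasp point (between the pads) lies 19 mm behind it; x points along the fingers, y is the direction in which the jaws open and shut, and the axes are right-handed (so a half turn about x gives the same grasp; the last joint's range is limited). The gripper opens to 85 mm and grips with 20 to 120 N. Pads are 22 mm wide; open, the fingers measure 114 mm over their backs; the gripper's body (76 mm by 85 mm) begins 54 mm behind the grasp point. The pads swing forward as they close: fully open they stand 13 mm farther back than shut.
Start: joints at [-72.875, 18.392, -4.016, 83.108, 1.295, 78.541, -3.26], TCP at [0.183, 0.624, 0.231] pointing down, gripper open.
Joint ranges: [-163.93, 163.93], [-17.29, 119.83], [-79.2, 71.16], [3.27, 140.29], [-89.18, 269.18], [5.43, 117.66], [-154.24, 154.24]. Speed limits (degrees/s): [147.25, 147.25, 180, 180, 180, 180, 180].

INTERFACE

Orientations are given as [roll, pitch, yaw] about the fixed x, y, z axes, in that order (R = Rz(yaw) Ry(pitch) Rx(roll)).
In Python, from rig import bot, eyes gives the robot as it stands.
- The arm moves only by the tool apply_moves, never from a script. Its argument "series" is one flat list of numbers, 5 for each row, row after row: the closure in counts, from 0 (fully open) to 255 (shut), then the shift along the world's x, y, z in m, then the turn about the world's z in degrees. A call has exactly 10 rows; each row is the pose to reach, as a shift and turn from the pose commanded when the call began; what a row does not reach only later rows make up. A row lasts 1/12 s, in which the tool goes at most 41.7 mm and 7.16 degrees, less where a joint would pass 70% of its speed; a pose out of reach is approached as far as the arm can. A call with a gripper value outside its range is refused whole. The fingers move at their own pace and stop on an object; "newtons" is the grip in N (left out, the last holds). Time passes only in rows, so rows that repeat a pose let the fingers close, or fill a call up. It gives the time, the measured TCP pose, the force and the opening at its end, in the units of the state.
- bot.state(): the state, without advancing time (a new reading comes with each control period).
- eyes.get_image(name): name is "scene" or "top" or "wrist"; returns the picture (400x640x3 uint8, red, green, blue); there is no depth.
- eyes.calibration(name): a dict with "mtx" (3x3 intrinsics, pixels), "R" (3x3) and "t" (3): a world point X has camera coordinates R X + t; the wrist camera has in their place "tool_from_camera" (4x4, takes a point from camera to tool coordinates, whose origin is the TCP and whose axes are the tool frame's). Camera axes: x right, y down, z forward; pixel columns grow to the right and rows downward; lengths in m; the calibration is good to about 2 mm. A picture is of the moment at which its call begins: read the wrist's pose just before it. calibration takes no time and is no camera call.
- bot.finish_job(): hands the job in, once; it reports no verdict.
The state is a dict: "clock": time; "joints": joint angles; "qd": joint speeds; "effort": joint torques, N m; "tool_pos": TCP position; "eef_rot": TCP orientation; "force": force on the tool from outside, world axes, zero at the start; "wrist_torque": the same for the moment, N m; "gripper_width": finger opening in m.
Only numpy, scipy, OpenCV 4.12 (cv2) and the standard library are available. Lean on these libraries where they do the work, as an engineer would, in place of code of your own. Each camera call takes 0.05 s, during which the arm holds its last target.

## Working session

There is one attempt and no reset: what is moved stays moved. The work goes in short steps, Python scripts to look and compute and a tool call to move; the robot and the scene stay as the last step left them, time stands still between calls to the robot, and variables do not carry over. Pictures are saved under pics/ and viewed, and the job is handed in when it is done.

Besides the shell and the picture viewer there is one more tool, called after ">>>" as a command line: name --argument value ..., lists and objects as JSON in quotes. apply_moves: Moves the arm, as the interface text tells. Its arguments: {"type":"object","properties":{"series":{"type":"array"},"newtons":{"type":"number"}},"required":["series"]}

```bash
ls; mkdir -p pics; python3 - <<'E'
from rig import bot, eyes
import cv2
print(bot.state())
for n in ("scene","top","wrist"):
    im=eyes.get_image(n); cv2.imwrite(f"pics/{n}0.png",im[:,:,::-1])
    print(n,eyes.calibration(n))
E
```

```text
pics
{'clock': 0.0, 'joints': array([-72.87543623,  18.43949362,  -4.01544217,  83.17599914,
         1.29343962,  78.5392387 ,  -3.25988286]), 'qd': array([ 0.09854623, -0.07481373,  0.13063768,  0.00343189, -0.11323744,
       -0.05424948,  0.06310291]), 'effort': array([ 3.32122490e-04, -4.93592191e+01, -3.82320397e-01, -3.14335406e+01,
        1.28745832e-02,  1.17071072e-02, -1.16161246e-05]), 'tool_pos': array([0.18250375, 0.62329262, 0.23020893]), 'eef_rot': array([ -87.79015395,   89.89034252, -104.10522288]), 'force': array([-0.54871002,  0.28337515,  0.66102873]), 'wrist_torque': array([0.02455433, 0.02161134, 0.00525732]), 'gripper_width': 0.08550750309604119}
scene {'mtx': array([[366.26250167,   0.        , 321.26145526],
       [  0.        , 366.26250167, 196.2128744 ],
       [  0.        ,   0.        ,   1.        ]]), 'R': array([[ 0.86635199,  0.49941406, -0.00445241],
       [ 0.33828837, -0.59335308, -0.73040612],
       [-0.36741693,  0.6312826 , -0.6829986 ]]), 't': array([-0.39155885, -0.06715355,  1.24509351])}
top {'mtx': array([[450.70578186,   0.        ,
[... 190 characters left out ...]
  [-9.90823432e-01,  1.27747075e-02, -1.34557547e-01],
       [ 1.34570955e-01,  1.91890395e-04, -9.90903942e-01]]), 't': array([-0.00790752,  0.4315458 ,  1.39438189])}
wrist {'mtx': array([[319.21100836,   0.        , 316.24172695],
       [  0.        , 319.21100836, 198.14871949],
       [  0.        ,   0.        ,   1.        ]]), 'tool_from_camera': array([[ 2.03882333e-04, -3.03681656e-01,  9.52773536e-01,
        -1.43006497e-01],
       [ 9.99999885e-01, -3.50959277e-04, -3.25850995e-04,
        -5.03952148e-04],
       [ 4.33339681e-04,  9.52773493e-01,  3.03681549e-01,
        -7.75764706e-02],
       [ 0.00000000e+00,  0.00000000e+00,  0.00000000e+00,
         1.00000000e+00]])}
```

View pics/scene0.png

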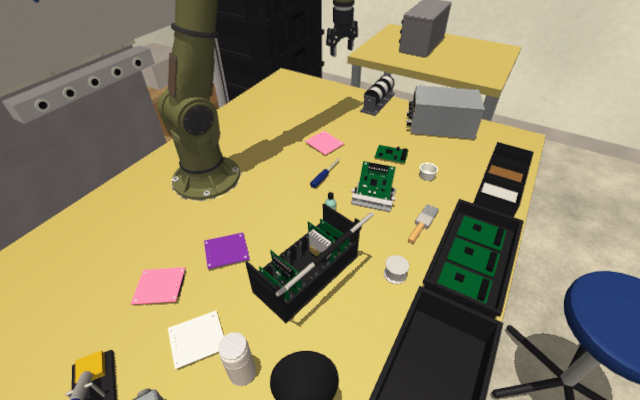

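View pics/top0.png

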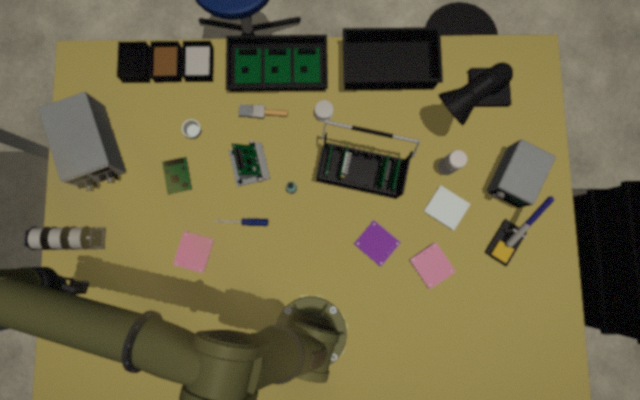

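View pics/wrist0.png

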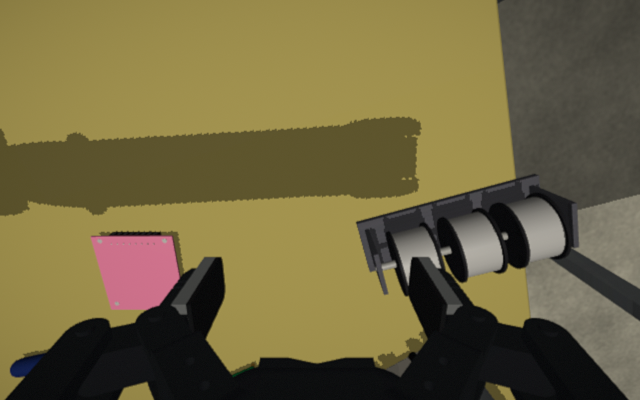

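The scene and top pictures show the same layout. In the top view, the black rack is near (363,168), and its open bar runs along (370,130). The stand with the green board is near (248,163). The pink squares at (194,252) and (432,265), the purple one at (377,243) and the white one at (447,207) are look-alikes. Next I'll enlarge the rack and stand.

```bash
python3 - <<'E'
import cv2, numpy as np
t=cv2.imread("pics/top0.png"); s=cv2.imread("pics/scene0.png")
a=cv2.resize(t[105:205,215:430],None,fx=3.7,fy=3.7,interpolation=cv2.INTER_CUBIC)
b=cv2.resize(s[140:330,235:435],None,fx=3.1,fy=3.1,interpolation=cv2.INTER_CUBIC)
cv2.imwrite("pics/topc.png",a); cv2.imwrite("pics/scenec.png",b); print(a.shape,b.shape)
E
```

```text
(370, 796, 3) (589, 620, 3)
```

View pics/topc.png

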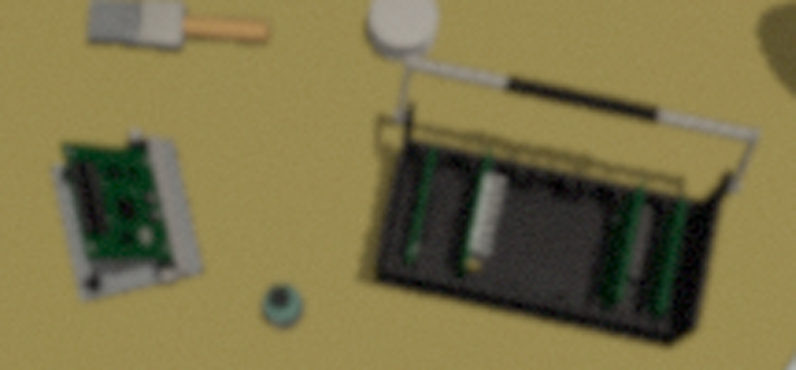

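View pics/scenec.png

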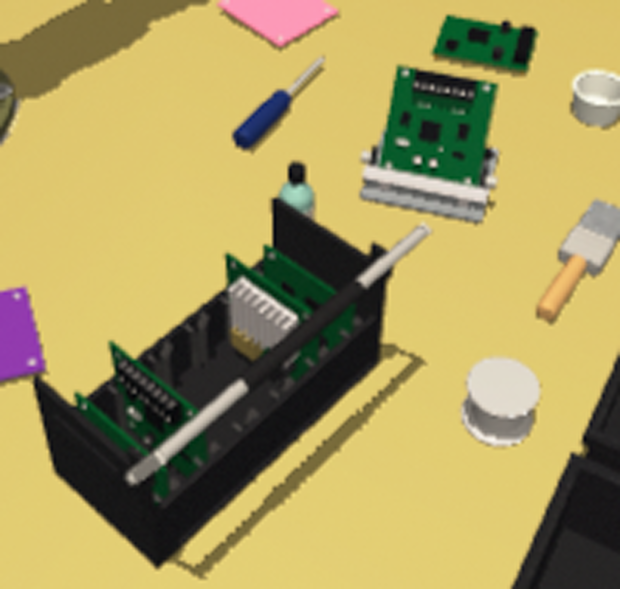

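The twin, with the black terminal row on its right (-y) face, is at crop (630,245), which is slot 2. The heatsink board at crop (485,215) is in slot 5. The target is therefore slot 3. The job board on the stand is green, with its black row at crop (88,200) on the left (+y) side. Next I'll get rough poses from the top view.

```bash
cat > h.py <<'E'
import numpy as np, cv2
from scipy.spatial.transform import Rotation as Ro
from rig import bot, eyes
def rays(name,uv,st=None):
    c=eyes.calibration(name); uv=np.atleast_2d(np.array(uv,float))
    d=np.c_[uv,np.ones(len(uv))]@np.linalg.inv(c["mtx"]).T
    if name!="wrist":
        return -c["R"].T@c["t"], d@c["R"]
    Rw=Ro.from_euler("xyz",st["eef_rot"],degrees=True).as_matrix(); T=c["tool_from_camera"]
    return Rw@T[:3,3]+st["tool_pos"], d@(Rw@T[:3,:3]).T
def onz(name,uv,z,st=None):
    o,d=rays(name,uv,st); z=np.broadcast_to(z,len(d))
    return o+d*((z-o[2])/d[:,2])[:,None]
def proj(name,X,st=None):
    c=eyes.calibration(name); X=np.atleast_2d(X)
    if name!="wrist": p=X@c["R"].T+c["t"]
    else:
        Rw=Ro.from_euler("xyz",st["eef_rot"],degrees=True).as_matrix(); T=c["tool_from_camera"]
        p=((X-st["tool_pos"])@Rw-T[:3,3])@T[:3,:3]
    p=p@c["mtx"].T; return p[:,:2]/p[:,2:]
def snap(name,fn):
    st=bot.state(); im=eyes.get_image(name); cv2.imwrite(f"pics/{fn}.png",im[:,:,::-1]); 
    np.save(f"pics/{fn}.npy",np.r_[st["tool_pos"],st["eef_rot"]]); return st,im
def ld(fn):
    a=np.load(f"pics/{fn}.npy"); return dict(tool_pos=a[:3],eef_rot=a[3:])
E
python3 - <<'E'
from h import *
f=lambda x,y:(x/3.7+215,y/3.7+105)
np.set_printoptions(precision=4,suppress=True)
print("hinge ears",onz("top",[f(408,105),f(728,182)],.14))
print("base front corners z~.066",onz("top",[f(377,278),f(668,343)],.066))
print("stand base corners",onz("top",[f(84,300),f(202,270),f(172,138)],[.0,.02,.02]))
print("board top edge",onz("top",[f(64,145),f(92,258)],.112))
for n,(u,v),z in [("flux",(282,300),.08),("reel",(403,20),.044)]: print(n,onz("top",[f(u,v)],z))
E
```

```text
hinge ears [[ 0.5939 -0.0497  0.14  ]
 [ 0.5276 -0.3033  0.14  ]]
base front corners z~.066 [[ 0.466  -0.0235  0.066 ]
 [ 0.4083 -0.2643  0.066 ]]
stand base corners [[0.4607 0.2321 0.    ]
 [0.4826 0.1271 0.02  ]
 [0.5997 0.1533 0.02  ]]
board top edge [[0.5717 0.2306 0.112 ]
 [0.4778 0.2069 0.112 ]]
flux [[0.4464 0.0551 0.08  ]]
reel [[ 0.6957 -0.0493  0.044 ]]
```

```bash
python3 - <<'E'
from h import *
np.set_printoptions(precision=3,suppress=True)
st=bot.state(); R=Ro.from_euler("xyz",st["eef_rot"],degrees=True).as_matrix(); print(R); print(st["joints"])
print("yaw of tool y", np.degrees(np.arctan2(R[1,1],R[0,1])))
E
```

```text
[[-0.     0.281  0.96 ]
 [-0.001  0.96  -0.281]
 [-1.    -0.001  0.   ]]
[-72.874  18.427  -4.014  83.157   1.294  78.542  -3.26 ]
yaw of tool y 73.68177436916542
```

>>> apply_moves --series '[0, 0.015, -0.02, 0.01, 3, 0, 0.04, -0.055, 0.02, 6, 0, 0.065, -0.087, 0.03, 9, 0, 0.09, -0.12, 0.04, 12, 0, 0.115, -0.153, 0.055, 15, 0, 0.14, -0.186, 0.07, 18, 0, 0.165, -0.22, 0.08, 21, 0, 0.19, -0.252, 0.09, 24, 0, 0.21, -0.28, 0.1, 27, 0, 0.225, -0.3, 0.1, 30]' --newtons 20

```text
clock: 0.98
tool_pos: [0.4105, 0.3205, 0.3336]
eef_rot: [12.2, 89.8, 25.8]
force: [1.3, -0.6, 0.2]
gripper_width: 0.0855
```

>>> apply_moves --series '[0, 0.015, -0.02, 0, 0.5, 0, 0.035, -0.05, 0, 0.5, 0, 0.05, -0.075, 0, 0.5, 0, 0.065, -0.1, 0, 0.5, 0, 0.075, -0.115, 0, 0.5, 0, 0.08, -0.12, 0, 0.5, 0, 0.08, -0.12, 0, 0.5, 0, 0.08, -0.12, 0, 0.5, 0, 0.08, -0.12, 0, 0.5, 0, 0.08, -0.12, 0, 0.5]'

```text
clock: 1.82
tool_pos: [0.4867, 0.2057, 0.3312]
eef_rot: [131.3, 90.0, 145.7]
force: [-0.1, -0.1, -0.2]
gripper_width: 0.0854
```

```bash
python3 - <<'E'
from h import *
st,im=snap("wrist","w1"); print(st["tool_pos"],st["eef_rot"],st["clock"])
E
```

```text
[0.48672665 0.20567636 0.33118929] [131.34680527  89.96345239 145.7122166 ] 1.8167
```

View pics/w1.png

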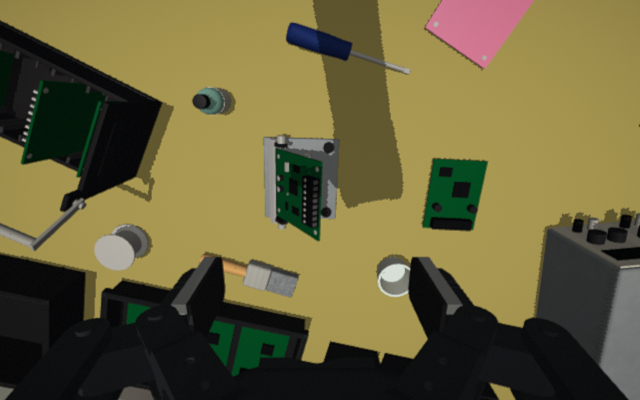

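Wrist view: the job board on the stand spans about (272,148) to (320,240), with its black row on the right at (312,200). The flat board at (455,195) and the pink board at the top right are not meant. I'll enlarge it.

```bash
python3 - <<'E'
import cv2
a=cv2.imread("pics/w1.png")[125:250,250:350]
cv2.imwrite("pics/w1c.png",cv2.resize(a,None,fx=4.8,fy=4.8,interpolation=cv2.INTER_CUBIC))
E
```

```text
(no output)
```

View pics/w1c.png

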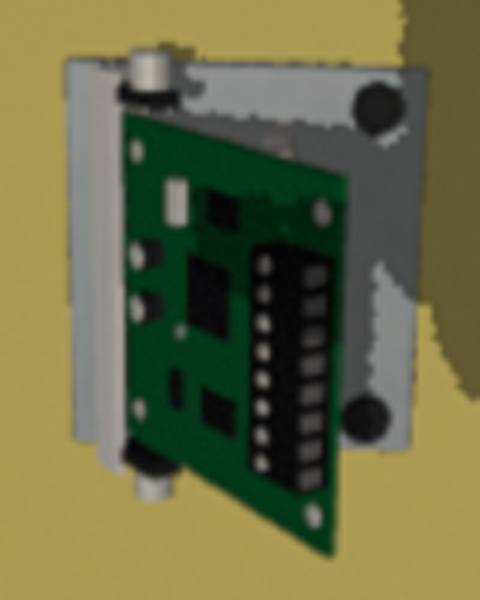

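```bash
python3 - <<'E'
from h import *
np.set_printoptions(precision=4,suppress=True)
st=ld("w1"); f=lambda x,y:((x-2)/4.8+250,(y-2)/4.8+125)
a=onz("wrist",[f(346,176),f(333,556)],.112,st); print(a,np.linalg.norm(a[0]-a[1]))
d=a[1]-a[0]; print("yaw",np.degrees(np.arctan2(d[1],d[0])), "mid",a.mean(0))
b=onz("wrist",[f(66,60),f(427,70),f(410,450),f(76,440)],.01,st); print("base corners",b,"mid",b.mean(0))
for i,j in((0,3),(1,2)):
    d=b[j]-b[i];print(np.degrees(np.arctan2(d[1],d[0])),np.linalg.norm(d))
R=Ro.from_euler("xyz",st["eef_rot"],degrees=True).as_matrix(); print(np.degrees(np.arctan2(R[1,1],R[0,1])))
E
```

```text
[[0.4785 0.2095 0.112 ]
 [0.5757 0.2314 0.112 ]] 0.09966617745526139
yaw 12.699715625788771 mid [0.5271 0.2205 0.112 ]
base corners [[0.4841 0.1261 0.01  ]
 [0.4602 0.2317 0.01  ]
 [0.5793 0.2591 0.01  ]
 [0.6027 0.1534 0.01  ]] mid [0.5316 0.1926 0.01  ]
12.984751393725379 0.12173382913386484
12.968538473048353 0.12225421220274431
104.36540554876954
```

>>> apply_moves --series '[0, 0.006, 0, -0.02, -0.5, 0, 0.015, 0.001, -0.045, -1, 0, 0.024, 0.002, -0.07, -1.5, 0, 0.032, 0.003, -0.095, -1.5, 0, 0.038, 0.004, -0.115, -1.5, 0, 0.042, 0.004, -0.13, -1.5, 0, 0.042, 0.004, -0.13, -1.5, 0, 0.042, 0.004, -0.13, -1.5, 0, 0.042, 0.004, -0.13, -1.5, 0, 0.042, 0.004, -0.13, -1.5]'

```text
clock: 2.7
tool_pos: [0.5301, 0.2085, 0.203]
eef_rot: [21.2, 89.8, 33.9]
force: [-0.7, -0.0, 0.7]
gripper_width: 0.0856
```

```bash
python3 - <<'E'
from h import *
st,im=snap("wrist","w2"); print(st["tool_pos"],st["eef_rot"],st["clock"])
R=Ro.from_euler("xyz",st["eef_rot"],degrees=True).as_matrix(); print(np.degrees(np.arctan2(R[1,1],R[0,1])))
E
```

```text
[0.5301127  0.20854522 0.20302368] [21.19657975 89.8481521  33.91965681] 2.7
102.72314489162926
```

View pics/w2.png

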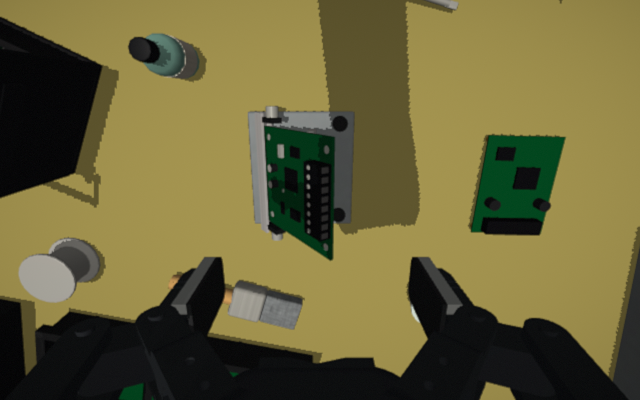

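The wrist view now shows the green board at (265–335, 126–260). Its black row is at (318,200), between the finger columns at 220 and 412. I'll measure it and enlarge the crop.

```bash
python3 - <<'E'
from h import *
np.set_printoptions(precision=4,suppress=True)
im=cv2.imread("pics/w2.png"); st=ld("w2")
a=cv2.resize(im[100:270,240:360],None,fx=3.5,fy=3.5,interpolation=cv2.INTER_CUBIC); cv2.imwrite("pics/w2c.png",a)
g=im.astype(int); m=((g[:,:,1]>g[:,:,2]*1.5)&(g[:,:,1]>g[:,:,0]*1.3)&(g[:,:,1]>40)).astype(np.uint8)
m[:, :240]=0;m[:,380:]=0;m[:100]=0;m[270:]=0
m=cv2.morphologyEx(m,cv2.MORPH_CLOSE,np.ones((9,9)))
c=max(cv2.findContours(m,0,2)[0],key=cv2.contourArea)
print(cv2.approxPolyDP(c,4,True)[:,0])
E
```

```text
[[265 126]
 [270 221]
 [327 257]
 [328 243]
 [307 235]
 [302 218]
 [291 219]
 [289 209]
 [273 201]
 [270 181]
 [283 181]
 [283 169]
 [293 168]
 [298 182]
 [303 182]
 [302 161]
 [319 160]
 [320 154]
 [334 150]
 [334 138]
 [333 146]
 [319 148]
 [318 138]
 [330 136]]
```

View pics/w2c.png

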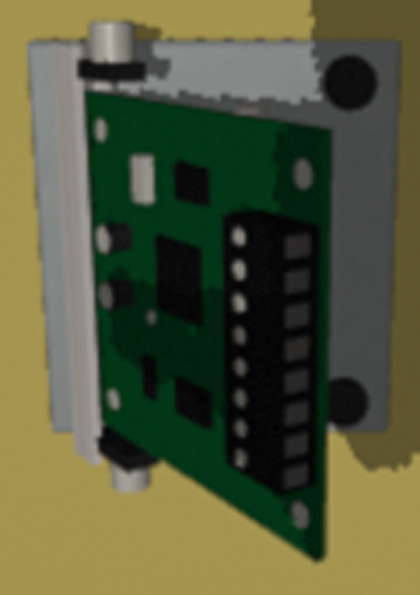

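```bash
python3 - <<'E'
from h import *
np.set_printoptions(precision=4,suppress=True)
st=ld("w2"); f=lambda x,y:((x-1.3)/3.5+240,(y-1.3)/3.5+100)
a=onz("wrist",[f(331,128),f(323,560)],.1125,st); d=a[1]-a[0]
print(a,np.linalg.norm(d),np.degrees(np.arctan2(d[1],d[0])),a.mean(0))
b=onz("wrist",[f(88,92),f(102,432)],.028,st); print(b)
# where stand y=17.5 board x=0 projected
R=Ro.from_euler("xyz",st["eef_rot"],degrees=True).as_matrix()
m=a.mean(0)-st["tool_pos"]; print("tool coords of top-edge mid",R.T@m)
r=onz("wrist",[f(240,222),f(268,490)],.119-.0126*0,st); print("row",r, r.mean(0))
E
```

```text
[[0.4784 0.2097 0.1125]
 [0.5758 0.2315 0.1125]] 0.09989435675916178 12.611545589872641 [0.5271 0.2206 0.1125]
[[0.4924 0.1482 0.028 ]
 [0.5921 0.1699 0.028 ]]
tool coords of top-edge mid [ 0.0905  0.0123 -0.0005]
row [[0.5004 0.1954 0.119 ]
 [0.5582 0.2143 0.119 ]] [0.5293 0.2048 0.119 ]
```

>>> apply_moves --series '[0, 0, 0, -0.02, 0, 0, 0, 0, -0.045, 0, 0, 0, 0, -0.07, 0, 0, 0, 0, -0.09, 0, 30, 0, 0, -0.105, 0, 60, 0, 0, -0.113, 0, 90, 0, 0, -0.115, 0, 110, 0, 0, -0.115, 0, 130, 0, 0, -0.115, 0, 130, 0, 0, -0.115, 0]'

```text
clock: 3.58
tool_pos: [0.5306, 0.2083, 0.0878]
eef_rot: [17.8, 89.8, 30.5]
force: [-0.5, -0.1, -0.3]
gripper_width: 0.0422
```

```bash
python3 - <<'E'
from h import *
st,im=snap("wrist","w3"); st2,im2=snap("scene","s3"); print(st["tool_pos"],st["force"],st["gripper_width"])
a=cv2.resize(im[120:400,160:480],None,fx=2,fy=2,interpolation=cv2.INTER_CUBIC); b=cv2.resize(im2[120:240,320:440],None,fx=4,fy=4,interpolation=cv2.INTER_CUBIC)
cv2.imwrite("pics/w3c.png",a[:,:,::-1]);cv2.imwrite("pics/s3c.png",b[:,:,::-1])
E
```

```text
[0.53062452 0.20830179 0.08784781] [-0.54307359 -0.1297052  -0.26281689] 0.04221693322904244
```

View pics/w3c.png

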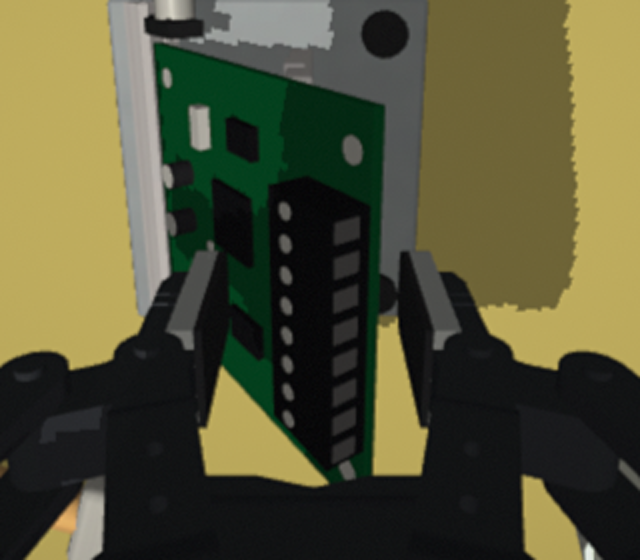

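View pics/s3c.png

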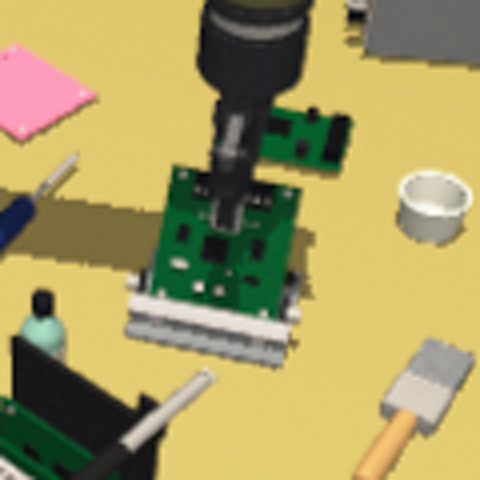

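The pads stand on either side of the terminal row with room to spare, and the row runs between them at crop (320,320). I'll close gently.

>>> apply_moves --series '[140, 0, 0, 0, 0, 150, 0, 0, 0, 0, 160, 0, 0, 0, 0, 170, 0, 0, 0, 0, 180, 0, 0, 0, 0, 190, 0, 0, 0, 0, 200, 0, 0, 0, 0, 210, 0, 0, 0, 0, 215, 0, 0, 0, 0, 215, 0, 0, 0, 0]' --newtons 20

```text
clock: 4.52
tool_pos: [0.5298, 0.208, 0.0867]
eef_rot: [34.5, 90.0, 47.2]
force: [-1.5, -0.1, 3.4]
gripper_width: 0.0219
```

```bash
python3 - <<'E'
from h import *
st,im=snap("wrist","w4");  print(st["tool_pos"],st["force"],st["wrist_torque"],st["gripper_width"])
a=cv2.resize(im[120:400,160:480],None,fx=2,fy=2,interpolation=cv2.INTER_CUBIC)
cv2.imwrite("pics/w4c.png",a[:,:,::-1])
E
```

```text
[0.52977263 0.20797474 0.08666111] [-1.45226362 -0.08080774  3.37563924] [-0.07164325  0.12221117  0.02677994] 0.02185479133651455
```

View pics/w4c.png

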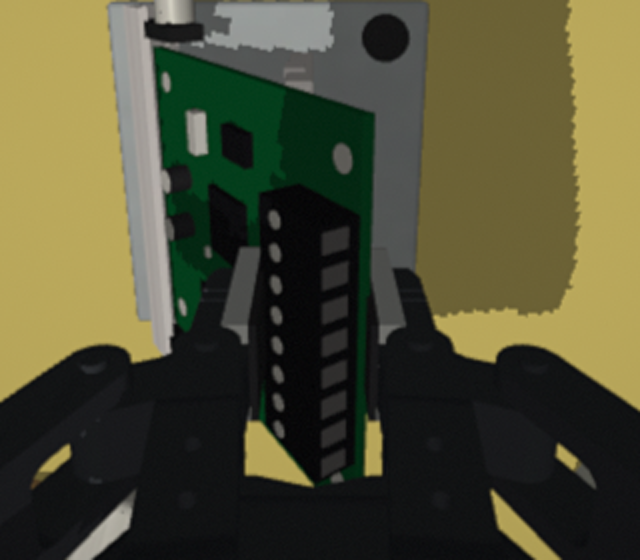

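The board is gripped across its corners while still tilted; the width is 21.9 mm. I'll draw it up about 5 mm along its plane, then swing the top forward so it turns upright between the pads, with the lip still holding its bottom edge.

>>> apply_moves --series '[225, -0.0003, 0.0014, 0.002, 0, 225, -0.0006, 0.0028, 0.0041, 0, 225, 0.0002, -0.001, 0.0062, 0, 225, 0.001, -0.0045, 0.0083, 0, 230, 0.0019, -0.0085, 0.0101, 0, 230, 0.0028, -0.0122, 0.0119, 0, 230, 0.0037, -0.0162, 0.0134, 0, 230, 0.0046, -0.0202, 0.0148, 0, 230, 0.0046, -0.0202, 0.0148, 0, 230, 0.0046, -0.0202, 0.0148, 0]'

```text
clock: 5.4
tool_pos: [0.5347, 0.1868, 0.1014]
eef_rot: [-39.6, 90.0, -26.9]
force: [0.1, -1.5, 0.3]
gripper_width: 0.0186
```

```bash
python3 - <<'E'
from h import *
st,im=snap("wrist","w5");  print(st["tool_pos"],st["force"],st["wrist_torque"],st["gripper_width"])
a=cv2.resize(im[120:400,160:480],None,fx=2,fy=2,interpolation=cv2.INTER_CUBIC)
cv2.imwrite("pics/w5c.png",a[:,:,::-1])
E
```

```text
[0.53468964 0.18678681 0.10142522] [ 0.14596841 -1.50388422  0.28314217] [-0.50105    -0.10624285 -0.00812862] 0.01855607660693303
```

View pics/w5c.png

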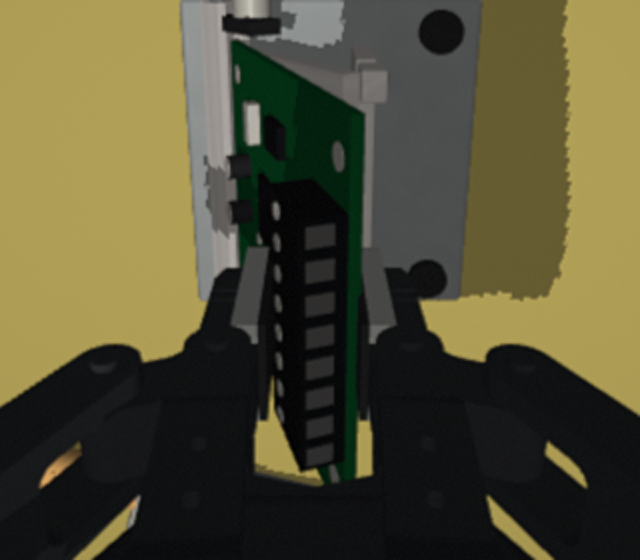

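The width is now 18.6 mm, which means a tilt of about 15°. The swing is working, so I'll continue.

>>> apply_moves --series '[235, 0.0009, -0.0041, 0.0011, 0, 235, 0.0019, -0.0082, 0.0022, 0, 235, 0.0028, -0.0124, 0.003, 0, 235, 0.0037, -0.0165, 0.0036, 0, 235, 0.0047, -0.0207, 0.004, 0, 235, 0.0056, -0.0249, 0.0043, 0, 235, 0.0056, -0.0249, 0.0043, 0, 235, 0.0056, -0.0249, 0.0043, 0, 235, 0.0056, -0.0249, 0.0043, 0, 235, 0.0056, -0.0249, 0.0043, 0]'

```text
clock: 6.28
tool_pos: [0.54, 0.1621, 0.1055]
eef_rot: [-88.0, 89.9, -75.3]
force: [0.6, -3.5, 0.4]
gripper_width: 0.014
```

```bash
python3 - <<'E'
from h import *
st,im=snap("wrist","w6");  print(st["tool_pos"],st["force"],st["wrist_torque"],st["gripper_width"])
a=cv2.resize(im[120:400,160:480],None,fx=2,fy=2,interpolation=cv2.INTER_CUBIC)
cv2.imwrite("pics/w6c.png",a[:,:,::-1])
E
```

```text
[0.54002337 0.16211818 0.10549269] [ 0.58754025 -3.45679598  0.36615999] [-1.14356498e+00 -2.22565853e-01 -6.55112012e-04] 0.014018730283843534
```

View pics/w6c.png

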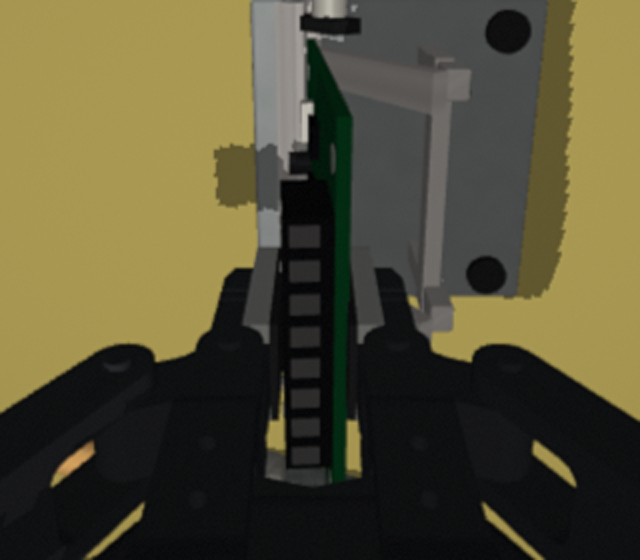

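The width is 14.0 mm and the board is flat between the pads. I'll firm the grip and lift it straight up.

>>> apply_moves --series '[245, 0, 0, 0, 0, 245, 0, 0, 0.003, 0, 245, 0, 0, 0.01, 0, 245, 0, 0, 0.025, 0, 245, 0, 0, 0.05, 0, 245, 0, 0, 0.08, 0, 245, 0, 0, 0.11, 0, 245, 0, 0, 0.135, 0, 245, 0, 0, 0.15, 0, 245, 0, 0, 0.15, 0]' --newtons 50

```text
clock: 7.17
tool_pos: [0.5413, 0.1654, 0.2602]
eef_rot: [28.8, 89.5, 41.6]
force: [0.5, 0.3, -0.3]
gripper_width: 0.0128
```

```bash
python3 - <<'E'
from h import *
st,im=snap("wrist","w7"); _,im2=snap("scene","s7");  print(st["tool_pos"],st["force"],st["wrist_torque"],st["gripper_width"])
a=cv2.resize(im[120:400,160:480],None,fx=1.25,fy=1.25,interpolation=cv2.INTER_CUBIC); b=cv2.resize(im2[60:220,310:470],None,fx=2.1875,fy=2.1875,interpolation=cv2.INTER_CUBIC)
cv2.imwrite("pics/w7c.png",np.hstack([a,b])[:,:,::-1])
E
```

```text
[0.5412889  0.16543862 0.26015482] [ 0.51528539  0.25344496 -0.27065667] [-0.03288601 -0.05815359  0.00373864] 0.012820972255914309
```

View pics/w7c.png

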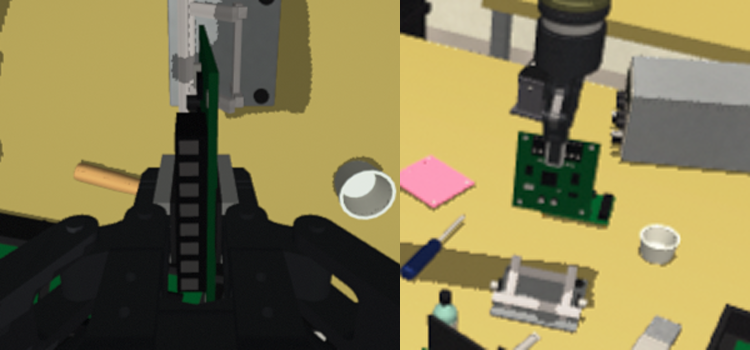

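>>> apply_moves --series '[245, -0.002, -0.01, 0.01, -2, 245, -0.01, -0.04, 0.025, -6, 245, -0.02, -0.075, 0.04, -10, 245, -0.03, -0.11, 0.055, -14, 245, -0.042, -0.145, 0.065, -18, 245, -0.054, -0.18, 0.07, -22, 245, -0.066, -0.215, 0.07, -25, 245, -0.078, -0.25, 0.07, -27.3, 245, -0.087, -0.28, 0.07, -27.3, 245, -0.092, -0.3, 0.07, -27.3]'

```text
clock: 8.1
tool_pos: [0.4452, -0.1413, 0.3248]
eef_rot: [174.2, 89.9, 159.2]
force: [0.8, -0.4, -0.9]
gripper_width: 0.0125
```

>>> apply_moves --series '[245, -0.002, -0.01, 0, 0, 245, -0.003, -0.015, 0, 0, 245, -0.003, -0.015, 0, 0, 245, -0.003, -0.015, 0, 0, 245, -0.003, -0.015, 0, 0, 245, -0.003, -0.015, 0, 0, 245, -0.003, -0.015, 0, 0, 245, -0.003, -0.015, 0, 0, 245, -0.003, -0.015, 0, 0, 245, -0.003, -0.015, 0, 0]'

```text
clock: 8.93
tool_pos: [0.4449, -0.1521, 0.3254]
eef_rot: [103.5, 90.0, 88.8]
force: [-0.1, 0.7, -0.7]
gripper_width: 0.013
```

```bash
python3 - <<'E'
from h import *
st,im=snap("wrist","w8");  print(st["tool_pos"],st["eef_rot"],st["force"],st["gripper_width"])
R=Ro.from_euler("xyz",st["eef_rot"],degrees=True).as_matrix(); print(np.degrees(np.arctan2(R[1,1],R[0,1])))
E
```

```text
[ 0.44491375 -0.15209759  0.32543917] [103.45043322  89.99719398  88.84905264] [-0.12138618  0.66394874 -0.68125001] 0.013049399135531013
75.39861941062898
```

View pics/w8.png

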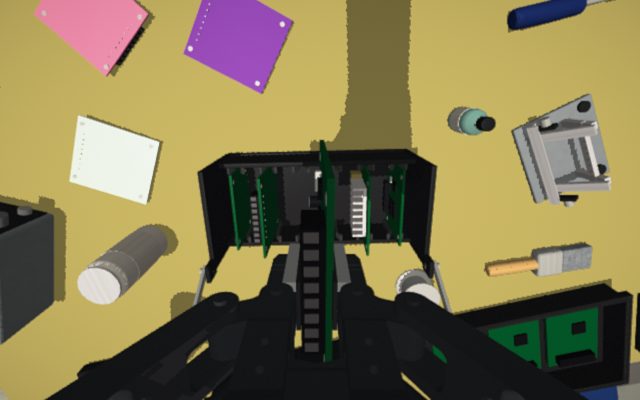

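Wrist view over the rack: the -x wall runs from (228,153) to (410,150) and the end plates are at (203,200) and (430,200). The twin is at (262,205), with its terminal row on its left face. The heatsink board is at (362,205) and the held board at (327,250). I'll enlarge it.

```bash
python3 - <<'E'
import cv2
a=cv2.imread("pics/w8.png")[140:290,190:450]
a=cv2.resize(a,None,fx=3,fy=3,interpolation=cv2.INTER_CUBIC); a=cv2.convertScaleAbs(a,alpha=1.6,beta=10)
cv2.imwrite("pics/w8c.png",a)
E
```

```text
(no output)
```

View pics/w8c.png

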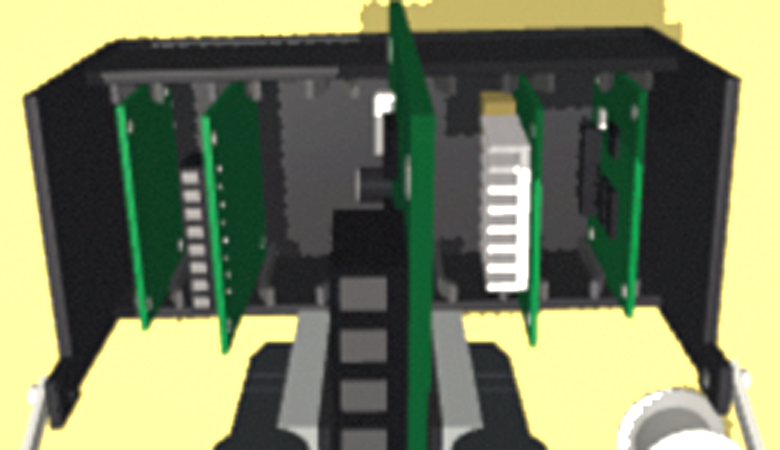

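```bash
python3 - <<'E'
from h import *
np.set_printoptions(precision=4,suppress=True)
st=ld("w8"); f=lambda x,y:((x-1)/3+190,(y-1)/3+140)
R=Ro.from_euler("xyz",st["eef_rot"],degrees=True).as_matrix()
ex=np.array([np.sin(np.radians(75.4)),-np.cos(np.radians(75.4)),0]); ey=np.array([np.cos(np.radians(75.4)),np.sin(np.radians(75.4)),0])
def rep(n,p,z):
    a=onz("wrist",[f(*q) for q in p],z,st)
    q=(a-st["tool_pos"]); print(n,a[:,:2].tolist() and "tool-rel x,y:",np.c_[q@ex,q@ey]*1000)
rep("end plate top -x corners",[(28,97),(738,80)],.125)
rep("end plate inner edge",[(40,96),(727,80)],.125)
rep("ears end",[(55,425),(722,410)],.145)
rep("twin top edge ",[(205,118),(226,350)],.118)
rep("heat top edge",[(521,77),(533,343)],.118)
rep("small a",[(118,107),(146,327)],.093)
rep("small b",[(597,75),(630,314)],.093)
rep("wall -x outer top",[(115,42),(655,28)],.066)
rep("wall -x inner top",[(105,78),(672,65)],.066)
rep("wall +x inner top",[(120,315),(657,303)],.066)
E
```

```text
end plate top -x corners tool-rel x,y: [[   1.6125 -129.6329]
 [  -4.6195  130.105 ]]
end plate inner edge tool-rel x,y: [[   1.2393 -125.1898]
 [  -4.6213  126.0923]]
ears end tool-rel x,y: [[ 126.7104 -126.2021]
 [ 120.206   130.9505]]
twin top edge  tool-rel x,y: [[ 11.3507 -66.4579]
 [108.7848 -63.3373]]
heat top edge tool-rel x,y: [[ -4.3021  51.9414]
 [105.6609  61.6979]]
small a tool-rel x,y: [[  13.1228 -105.9114]
 [ 110.9605 -101.9418]]
small b tool-rel x,y: [[  0.1299  85.9079]
 [104.8447 107.3083]]
wall -x outer top tool-rel x,y: [[  -8.524  -112.4067]
 [ -14.3397  115.1342]]
wall -x inner top tool-rel x,y: [[   6.9301 -117.9839]
 [   1.4122  123.7335]]
wall +x inner top tool-rel x,y: [[ 118.3799 -120.8055]
 [ 112.3942  127.059 ]]
```

```bash
python3 - <<'E'
import cv2
a=cv2.imread("pics/w8.png")[132:192,300:350]
a=cv2.resize(a,None,fx=9,fy=9,interpolation=cv2.INTER_CUBIC); a=cv2.convertScaleAbs(a,alpha=1.5,beta=10)
cv2.imwrite("pics/w8d.png",a)
E
```

```text
(no output)
```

View pics/w8d.png

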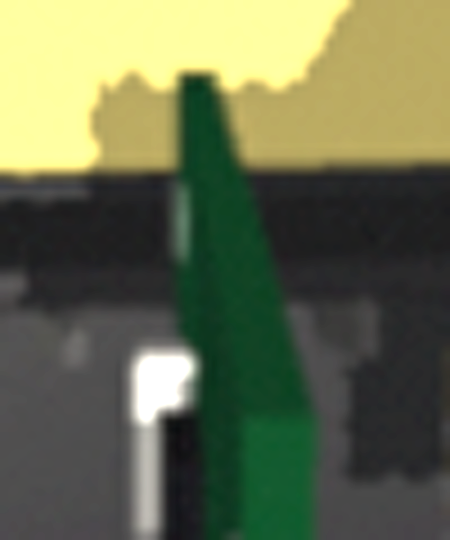

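```bash
python3 - <<'E'
from h import *
from scipy.optimize import least_squares
np.set_printoptions(precision=4,suppress=True)
c=eyes.calibration("wrist"); T=c["tool_from_camera"]; K=c["mtx"]
def pj(P):
    p=(P-T[:3,3])@T[:3,:3]@K.T; return p[:,:2]/p[:,2:]
obs=np.array([[326.6,177.8],[334.6,177.8],[319.5,139.9],[323.3,139.9]])
# unknown: zedge, height of top (tool -x), y mid top, tilt about edge (y), tilt in plane
def res(p,full=False):
    ze,h,y0,ty,tz=p
    P=[]
    for s,dy in((0,-.0015),(0,.0015),(.11,-.0015),(.11,.0015)):
        P.append([-h+s,y0+dy+s*ty,ze+s*tz])
    return (pj(np.array(P))-obs).ravel()
for fixtz in (True,):
    r=least_squares(lambda p:res(np.r_[p,0]),[-.05,.03,0,0])
    print(r.x,r.fun)
E
```

```text
[-0.0484  0.026   0.0049 -0.0163] [ 0.0208 -0.0031 -0.0208 -0.0061 -0.2268  0.0095  0.2268  0.0078]
```

>>> apply_moves --series '[245, 0.01, -0.007, 0, 0.5, 245, 0.022, -0.016, -0.005, 1, 245, 0.034, -0.025, -0.02, 1.4, 245, 0.043, -0.032, -0.04, 1.4, 245, 0.049, -0.036, -0.06, 1.4, 245, 0.051, -0.038, -0.08, 1.4, 245, 0.051, -0.038, -0.095, 1.4, 245, 0.051, -0.038, -0.106, 1.4, 245, 0.051, -0.038, -0.106, 1.4, 245, 0.051, -0.038, -0.106, 1.4]'

```text
clock: 9.82
tool_pos: [0.4958, -0.1901, 0.2195]
eef_rot: [179.7, 90.0, 166.5]
force: [-0.7, -0.2, -1.5]
gripper_width: 0.0126
```

```bash
python3 - <<'E'
from h import *
st,im=snap("wrist","w9");  _,im2=snap("scene","s9"); print(st["tool_pos"],st["eef_rot"],st["force"],st["gripper_width"])
R=Ro.from_euler("xyz",st["eef_rot"],degrees=True).as_matrix(); print(np.degrees(np.arctan2(R[1,1],R[0,1])))
a=cv2.resize(im[100:300,130:510],None,fx=2,fy=2,interpolation=cv2.INTER_CUBIC);cv2.imwrite("pics/w9c.png",cv2.convertScaleAbs(a[:,:,::-1],alpha=1.6,beta=10))
a=cv2.resize(im2[120:330,230:400],None,fx=2.8,fy=2.8,interpolation=cv2.INTER_CUBIC);cv2.imwrite("pics/s9c.png",a[:,:,::-1])
E
```

```text
[ 0.49576194 -0.19014572  0.21948172] [179.6956619   89.97354227 166.48443563] [-0.70168887 -0.16733453 -1.50819305] 0.012560946132430724
76.78877368916066
```

View pics/w9c.png

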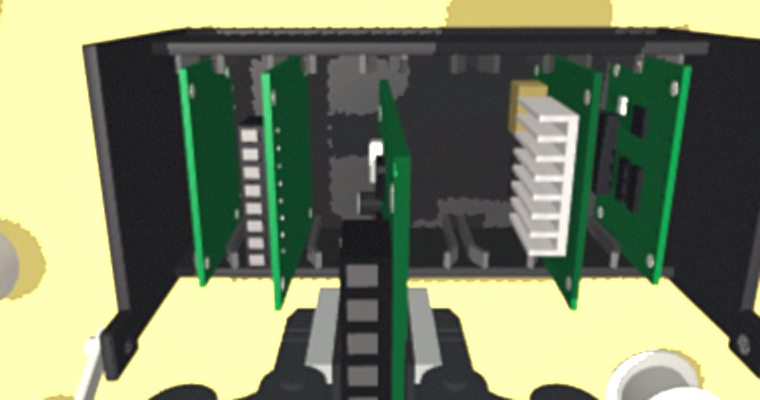

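View pics/s9c.png

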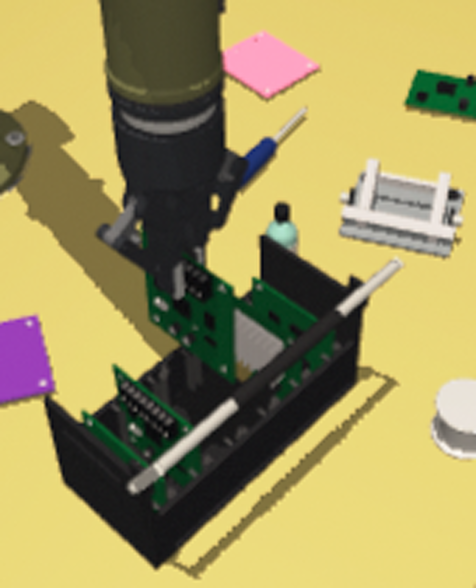

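In the wrist view the held board's lower corner is at crop (385,82). Slot 3's guide teeth are at crop (370,60) and (398,60), and slot 4's at (460,60) and (490,60). The board hangs over slot 3, next to the twin at crop (275,180). I'll measure more finely.

```bash
python3 - <<'E'
import cv2
im=cv2.imread("pics/w9.png")
a=cv2.resize(im[108:182,260:400],None,fx=5.5,fy=5.5,interpolation=cv2.INTER_CUBIC); cv2.imwrite("pics/w9d.png",cv2.convertScaleAbs(a,alpha=2.2,beta=20))
a=cv2.resize(im[195:260,200:480],None,fx=2.8,fy=2.8,interpolation=cv2.INTER_CUBIC); cv2.imwrite("pics/w9e.png",cv2.convertScaleAbs(a,alpha=2.2,beta=20))
E
```

```text
(no output)
```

View pics/w9d.png

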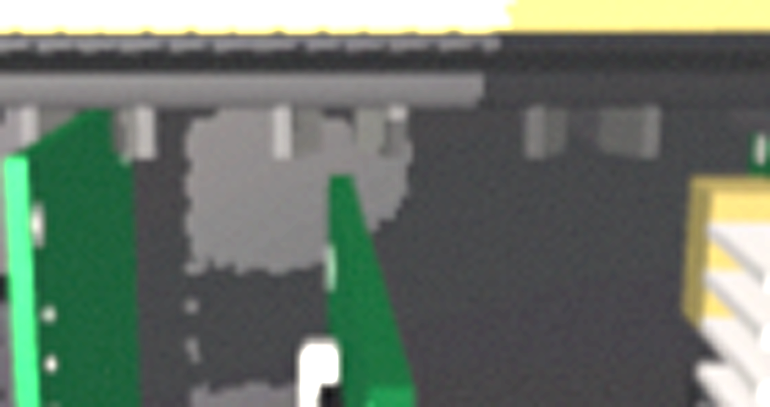

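View pics/w9e.png

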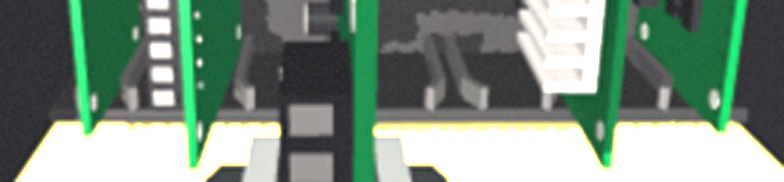

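```bash
python3 - <<'E'
from h import *
from scipy.optimize import least_squares
np.set_printoptions(precision=1,suppress=True)
st=ld("w9"); a=np.radians(76.8)
ex=np.array([np.sin(a),-np.cos(a),0]); ey=np.array([np.cos(a),np.sin(a),0])
def rep(n,p,z):
    q=onz("wrist",p,z,st)-st["tool_pos"]; print(n,(np.c_[q@ex,q@ey]*1000).ravel())
rep("slot3 groove -x",[(321.4,127)],.066)
rep("slot4 groove -x",[(367.3,127)],.066)
rep("-x wall outer, inner",[(321,120.6),(321,127)],.066)
rep("slot3 groove +x",[(320.7,229)],.066)
rep("slot4 groove +x",[(363,229)],.066)
rep("+x wall inner, outer",[(350,233.2),(350,238.2)],.066)
rep("+x wall ends",[(219,233.5),(465,233.5)],.066)
obs=[(321.4,139.9)]
rep("board bottom -x",[(321.4,(176-2.5)/5.5+108)],.1355)
rep("board top -x",[(260+(390-2.5)/5.5,(388-2.5)/5.5+108)],.2195+.026)
rep("endplate corner",[(130+86/2,100+46/2)],.125)
rep("ears",[(130+112/2,100+378/2)],.145)
rep("twin top",[(130+267/2,100+74/2),(130+280/2,100+308/2)],.118)
E
```

```text
slot3 groove -x [-51.1   4.1]
slot4 groove -x [-51.1  45.9]
-x wall outer, inner [-56.8   3.7 -51.1   3.8]
slot3 groove +x [49.4  3.8]
slot4 groove +x [49.4 46.4]
+x wall inner, outer [54.  33.5 59.5 33.6]
+x wall ends [ 54.3 -98.9  54.4 149.7]
board bottom -x [-48.7   3.1]
board top -x [-48.2   4.8]
endplate corner [ -59.3 -104.6]
ears [  66.6 -103.1]
twin top [-48.4 -40.5  50.1 -40. ]
```

The board is centred on slot 3. Across the rack its centre reads +1.5 mm against +1.4 for the slot; along the rack it reads 3.1 to 4.8 mm against 4.0. I'll lower it to just above the groove floor.

>>> apply_moves --series '[245, 0, 0.0005, -0.012, 0, 245, 0, 0.0005, -0.026, 0, 245, 0, 0.0005, -0.04, 0, 245, 0, 0.0005, -0.052, 0, 245, 0, 0.0005, -0.062, 0, 245, 0, 0.0005, -0.07, 0, 245, 0, 0.0005, -0.076, 0, 245, 0, 0.0005, -0.08, 0, 245, 0, 0.0005, -0.08, 0, 245, 0, 0.0005, -0.08, 0]'

```text
clock: 10.75
tool_pos: [0.496, -0.1899, 0.1396]
eef_rot: [-4.3, 90.0, -17.5]
force: [0.1, -0.2, -0.6]
gripper_width: 0.0125
```

```bash
python3 - <<'E'
from h import *
st,im=snap("wrist","w10"); print(st["tool_pos"],st["force"],st["wrist_torque"],st["gripper_width"])
a=cv2.resize(im[80:260,160:480],None,fx=2.4,fy=2.4,interpolation=cv2.INTER_CUBIC);cv2.imwrite("pics/w10c.png",cv2.convertScaleAbs(a[:,:,::-1],alpha=1.8,beta=15))
E
```

```text
[ 0.49603231 -0.18990973  0.13961395] [ 0.07047253 -0.15589157 -0.59925078] [ 0.01658348 -0.00074713  0.00378078] 0.01253303782635272
```

View pics/w10c.png

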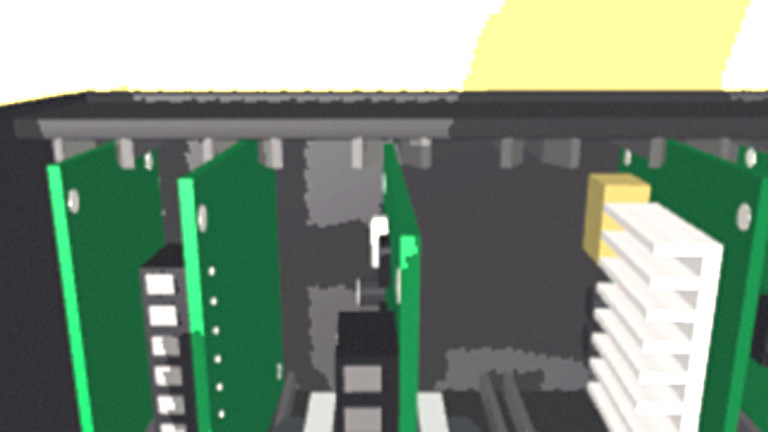

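The board's lower corner sits between slot 3's teeth at crop (357,150) and (425,150), and the force is near zero. I'll continue down.

>>> apply_moves --series '[245, 0, 0, -0.005, 0, 245, 0, 0, -0.011, 0, 245, 0, 0, -0.017, 0, 245, 0, 0, -0.023, 0, 245, 0, 0, -0.029, 0, 245, 0, 0, -0.035, 0, 245, 0, 0, -0.039, 0, 245, 0, 0, -0.042, 0, 245, 0, 0, -0.043, 0, 245, 0, 0, -0.043, 0]'

```text
clock: 11.63
tool_pos: [0.4957, -0.1898, 0.0962]
eef_rot: [-172.0, 90.0, 174.7]
force: [0.3, 0.3, -0.3]
gripper_width: 0.0125
```

Next I'll go down slowly until contact shows in the force.

>>> apply_moves --series '[245, 0, 0, -0.001, 0, 245, 0, 0, -0.002, 0, 245, 0, 0, -0.003, 0, 245, 0, 0, -0.0035, 0, 245, 0, 0, -0.004, 0, 245, 0, 0, -0.0045, 0, 245, 0, 0, -0.005, 0, 245, 0, 0, -0.005, 0, 245, 0, 0, -0.005, 0, 245, 0, 0, -0.005, 0]'

```text
clock: 12.47
tool_pos: [0.4959, -0.1898, 0.0915]
eef_rot: [34.5, 90.0, 21.3]
force: [1.2, 0.7, -1.5]
gripper_width: 0.0126
```

```bash
python3 - <<'E'
from h import *
st,im=snap("wrist","w11"); print(st["tool_pos"],st["force"],st["wrist_torque"],st["gripper_width"])
a=cv2.resize(im[80:330,160:480],None,fx=2.3,fy=2.3,interpolation=cv2.INTER_CUBIC);cv2.imwrite("pics/w11c.png",cv2.convertScaleAbs(a[:,:,::-1],alpha=1.8,beta=15))
_,im2=snap("scene","s11")
a=cv2.resize(im2[150:330,230:400],None,fx=3.2,fy=3.2,interpolation=cv2.INTER_CUBIC);cv2.imwrite("pics/s11c.png",a[:,:,::-1])
E
```

```text
[ 0.4958645  -0.18980716  0.09148226] [ 1.16160396  0.72967086 -1.46636723] [0.03533272 0.00590729 0.04380887] 0.01263114661758718
```

View pics/w11c.png

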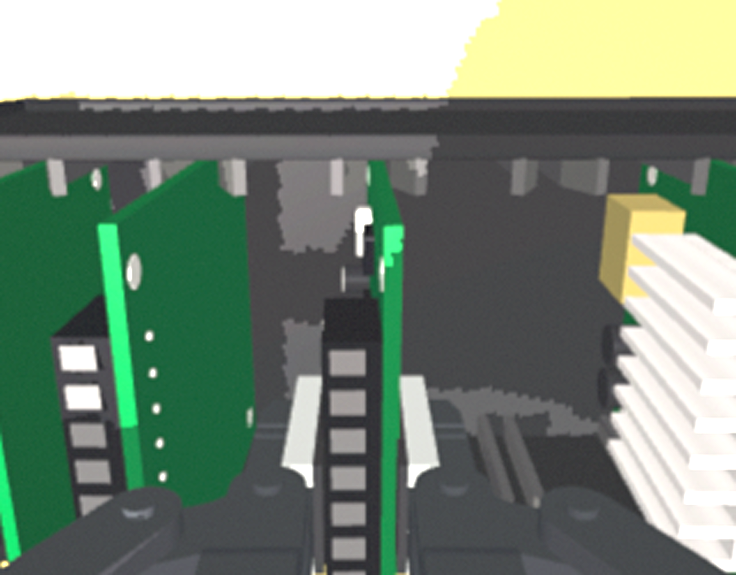

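View pics/s11c.png

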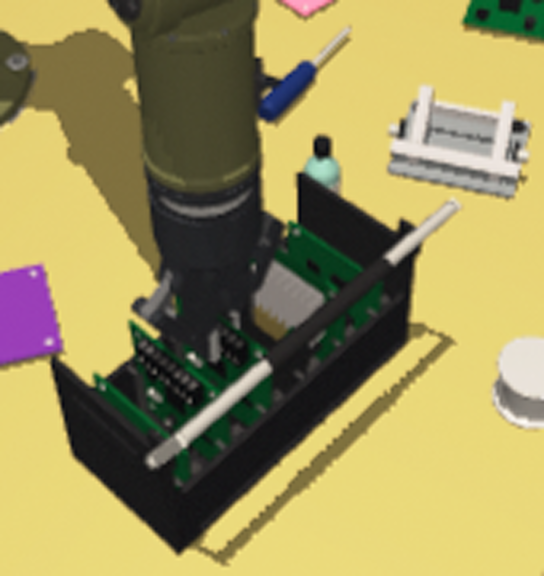

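>>> apply_moves --series '[245, 0, 0, -0.0005, 0, 245, 0, 0, -0.001, 0, 245, 0, 0, -0.0015, 0, 245, 0, 0, -0.002, 0, 245, 0, 0, -0.0025, 0, 245, 0, 0, -0.003, 0, 245, 0, 0, -0.003, 0, 245, 0, 0, -0.003, 0, 245, 0, 0, -0.003, 0, 245, 0, 0, -0.003, 0]'

```text
clock: 13.4
tool_pos: [0.4959, -0.1899, 0.0893]
eef_rot: [84.6, 90.0, 71.3]
force: [-3.2, 0.7, 6.2]
gripper_width: 0.0127
```

Contact shows at 6 N with the bottom at about 8 mm, so the board is on the floor. I'll open slightly, with room limited by the twin.

>>> apply_moves --series '[215, 0, 0, 0.0005, 0, 205, 0, 0, 0.001, 0, 195, 0, 0, 0.001, 0, 185, 0, 0, 0.001, 0, 175, 0, 0, 0.001, 0, 168, 0, 0, 0.001, 0, 168, 0, 0, 0.001, 0, 168, 0, 0, 0.001, 0, 168, 0, 0, 0.001, 0, 168, 0, 0, 0.001, 0]'

```text
clock: 14.23
tool_pos: [0.4958, -0.1898, 0.0894]
eef_rot: [81.4, 90.0, 68.2]
force: [-0.6, -0.7, -0.3]
gripper_width: 0.0292
```

```bash
python3 - <<'E'
from h import *
st,im=snap("wrist","w12"); print(st["tool_pos"],st["force"],st["wrist_torque"],st["gripper_width"])
a=cv2.resize(im[80:330,160:480],None,fx=2.3,fy=2.3,interpolation=cv2.INTER_CUBIC);cv2.imwrite("pics/w12c.png",cv2.convertScaleAbs(a[:,:,::-1],alpha=1.8,beta=15))
E
```

```text
[ 0.49583982 -0.18979243  0.08943593] [-0.55503626 -0.65996884 -0.25949884] [ 0.04155075  0.01078671 -0.03681318] 0.029237837127278322
```

View pics/w12c.png

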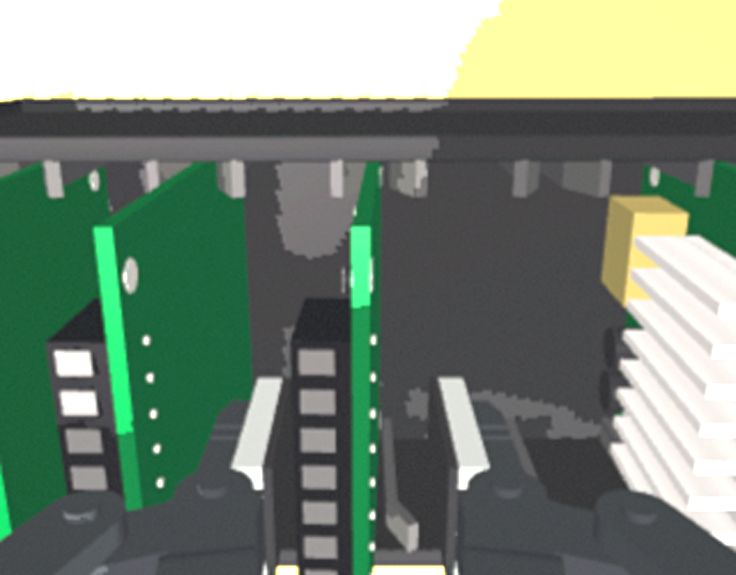

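Released: the board stands in slot 3, leaning slightly like its twin. I'll raise the tool straight up.

>>> apply_moves --series '[168, 0, 0, 0.005, 0, 168, 0, 0, 0.012, 0, 168, 0, 0, 0.022, 0, 168, 0, 0, 0.035, 0, 168, 0, 0, 0.06, 0, 168, 0, 0, 0.09, 0, 168, 0, 0, 0.12, 0, 168, 0, 0, 0.15, 0, 168, 0, 0, 0.16, 0, 168, 0, 0, 0.16, 0]'

```text
clock: 15.12
tool_pos: [0.4977, -0.1906, 0.2535]
eef_rot: [8.9, 89.6, -4.3]
force: [0.6, 0.2, -0.5]
gripper_width: 0.0293
```

```bash
python3 - <<'E'
from h import *
st,im=snap("wrist","w13"); print(st["tool_pos"],st["eef_rot"],st["force"],st["gripper_width"])
a=cv2.resize(im[60:300,130:510],None,fx=2.1,fy=2.1,interpolation=cv2.INTER_CUBIC);cv2.imwrite("pics/w13c.png",cv2.convertScaleAbs(a[:,:,::-1],alpha=1.8,beta=15))
E
```

```text
[ 0.49768222 -0.19064154  0.25351542] [ 8.89069687 89.58472225 -4.33815292] [ 0.58587987  0.24043914 -0.48456878] 0.02929345416710979
```

View pics/w13c.png

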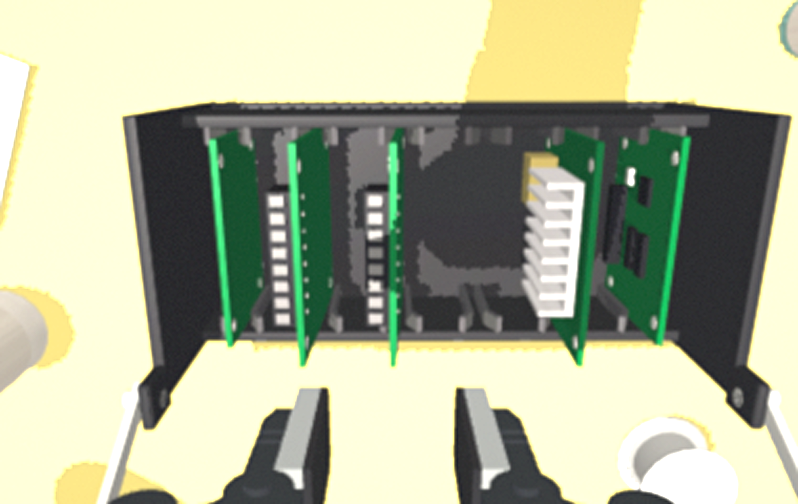

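The board stands in slot 3 at crop (395,245), with its row facing left like the twin's at crop (297,245). I'll check its height and y numerically.

```bash
python3 - <<'E'
from h import *
np.set_printoptions(precision=1,suppress=True)
st=ld("w13"); a=np.radians(76.8); f=lambda x,y:((x-.5)/2.1+130,(y-.5)/2.1+60)
ex=np.array([np.sin(a),-np.cos(a),0]); ey=np.array([np.cos(a),np.sin(a),0])
def rep(n,p,z):
    q=onz("wrist",[f(*k) for k in p],z,st)-[*st["tool_pos"][:2],0]; print(n,(np.c_[q@ex,q@ey]*1000).ravel())
rep("twin top +x corner",[(303,362)],.118); rep("board top +x corner",[(393,362)],.118); rep("heat +x",[(580,362)],.118)
rep("end plates -x",[(127,119),(788,118)],.125)
rep("grooves slot3 +x wall",[(345+0,325),(413,325)],.066)
rep("slot4",[(466,325),(494,325)],.066)
rep("ear tops",[(150,425),(757,424)],.145)
R=Ro.from_euler("xyz",st["eef_rot"],degrees=True).as_matrix(); print(np.degrees(np.arctan2(R[1,1],R[0,1])),R[:,0]*100)
# full world pose of rack centre
q=onz("wrist",[f(127,119),f(788,118)],.125,st); c=q.mean(0)+ex*.062; print((c*1000))
E
```

```text
twin top +x corner [ 46.1 -40.5]
board top +x corner [46.1  0.1]
heat +x [46.2 84.7]
end plates -x [ -61.1 -104.2  -61.2  155.2]
grooves slot3 +x wall [ 48.2 -25.   48.2  10.8]
slot4 [48.3 38.7 48.3 53.5]
ear tops [  62.8 -102.3   62.7  153.5]
76.77138000526979 [   0.7   -0.1 -100. ]
[ 504.3 -166.   125. ]
```

The board's top is about 4 mm off the slot middle, which is a lean of roughly 0.04 to 0.05 rad. That is within limits and close to the twin's 2.8 mm. Next I'll find the bar angle from the top and scene pictures.

```bash
python3 - <<'E'
from h import *
np.set_printoptions(precision=4,suppress=True)
C=np.array([.5033,-.166,0]); a=np.radians(76.8)
ex=np.array([np.sin(a),-np.cos(a),0]); ey=np.array([np.cos(a),np.sin(a),0])
def q_of(name,uv):
    o,d=rays(name,uv); d=d[0]; o=o-C
    t=-(o@ey)/(d@ey) if abs(d@ey)>.2 else None
    X=np.array([[ (o+s*d)@ex,(o+s*d)@ey,(o+s*d)[2]] for s in np.linspace(.3,2.5,40000)])
    r=np.hypot(X[:,0]-.058,X[:,2]-.131)
    i=np.argsort(abs(r-.058))[:6]
    for k in i: print(name,X[k]*1000,np.degrees(np.arctan2(X[k,2]-.131,.058-X[k,0])))
q_of("top",[[215+581/3.7,105+98/3.7]])
im=eyes.get_image("scene"); s=im
# scene sleeve ends from s11c
f=lambda x,y:(230+x/3.2,150+y/3.2)
q_of("scene",[f(328,315)])
for q in (1.9,2.0,2.1,2.2):
    P=C+(.058-.058*np.cos(q))*ex+np.array([0,0,.131+.058*np.sin(q)])
    print(q,proj("top",P),proj("scene",P))
print(f(328,315), (215+581/3.7,105+98/3.7))
E
```

```text
top [ 84.3894   2.6616 182.6511] 117.06325302163144
top [108.4058  -2.8023 102.2846] -150.33049968623868
top [108.3898  -2.7987 102.3381] -150.36862693525114
top [ 84.4054   2.6579 182.5976] 117.10139258149863
top [ 84.3734   2.6652 182.7046] 117.02516651951584
top [108.4218  -2.8059 102.2311] -150.29242547710743
scene [ 88.6946  -1.9376 180.2004] 121.95877281851406
scene [34.9462 60.544  77.7921] -66.57402024278103
scene [34.9235 60.5704 77.7488] -66.5704284862689
scene [ 88.7174  -1.964  180.2437] 121.95518136704095
scene [ 88.6719  -1.9111 180.1571] 121.96237031566221
scene [34.969  60.5176 77.8354] -66.57761804573741
1.9 [[372.5507 133.9153]] [[329.0185 243.2806]]
2.0 [[372.8295 132.326 ]] [[330.8595 245.2451]]
2.1 [[373.0667 130.8731]] [[332.6187 247.3114]]
2.2 [[373.2601 129.5718]] [[334.2748 249.4554]]
(332.5, 248.4375) (372.02702702702703, 131.48648648648648)
```

The bar is at q of about 2.05 to 2.1, with its middle at rack x of about 86 mm and z of about 182 mm. I'll shut the fingers, pass over the bar and come down behind it.

>>> apply_moves --series '[200, 0.01, 0, 0, 0, 255, 0.03, -0.001, 0, 0, 255, 0.055, -0.002, 0, 0, 255, 0.08, -0.003, 0, 0, 255, 0.1, -0.003, 0, 0, 255, 0.116, -0.004, 0, 0, 255, 0.126, -0.004, 0, 0, 255, 0.128, -0.004, 0, 0, 255, 0.128, -0.004, 0, 0, 255, 0.128, -0.004, 0, 0]'

```text
clock: 16.05
tool_pos: [0.6227, -0.194, 0.2482]
eef_rot: [-172.2, 89.9, 174.6]
force: [-0.1, -0.3, 0.6]
gripper_width: 0.0
```

```bash
python3 - <<'E'
from h import *
st,im=snap("wrist","w14"); print(st["tool_pos"],st["force"],st["gripper_width"])
_,im2=snap("scene","s14")
a=cv2.resize(im2[100:340,230:470],None,fx=1.66,fy=1.66,interpolation=cv2.INTER_CUBIC)
cv2.imwrite("pics/w14c.png",np.hstack([im[:398,160:480],a[:398]])[:,:,::-1])
E
```

```text
[ 0.62266361 -0.19403218  0.24815305] [-0.10369885 -0.26239071  0.62874281] 1.4881624587784967e-05
```

View pics/w14c.png

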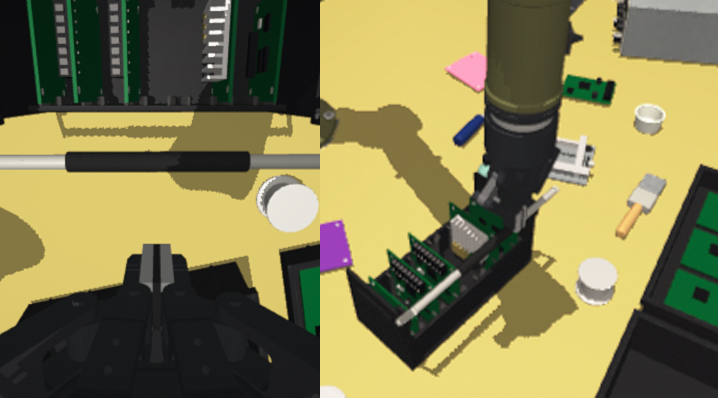

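The sleeve crosses the wrist view at (318,161) and the shut fingers are behind it at (318,250). I'll cast that ray to get the bar position.

```bash
python3 - <<'E'
from h import *
np.set_printoptions(precision=1,suppress=True)
C=np.array([.5033,-.166,0]); a=np.radians(76.8); st=ld("w14")
ex=np.array([np.sin(a),-np.cos(a),0]); ey=np.array([np.cos(a),np.sin(a),0])
for v in (152,161,170):
    o,d=rays("wrist",[[318,v]],st); d=d[0];o=o-C
    s=np.linspace(.05,.4,35000)[:,None]; X=o+s*d; X=np.c_[X@ex,X@ey,X[:,2]]
    r=abs(np.hypot(X[:,0]-.058,X[:,2]-.131)-.058); i=r.argmin(); print(v,X[i]*1000,np.arctan2(X[i,2]-.131,.058-X[i,0]))
    z=.182; k=abs(X[:,2]-z).argmin(); print("  at z 182:",X[k]*1000)
t=st["tool_pos"]-C; print("tcp rack",t@ex*1000,t@ey*1000)
E
```

```text
152 [95.3  1.  86.6] -2.2696523130453925
  at z 182: [ 79.7   0.6 182. ]
161 [102.6   1.   93.9] -2.448436460082002
  at z 182: [ 85.7   0.6 182. ]
170 [ 92.8   0.6 177.4] 2.2136766737946982
  at z 182: [ 91.8   0.6 182. ]
tcp rack 122.61106501139179 -0.03475471672131973
```

>>> apply_moves --series '[255, 0, 0, -0.01, 0, 255, 0, 0, -0.03, 0, 255, 0, 0, -0.05, 0, 255, 0, 0, -0.07, 0, 255, 0, 0, -0.083, 0, 255, 0, 0, -0.083, 0, 255, -0.0049, 0.0011, -0.083, 0, 255, -0.0097, 0.0023, -0.083, 0, 255, -0.0117, 0.0027, -0.083, 0, 255, -0.0117, 0.0027, -0.083, 0]'

```text
clock: 16.98
tool_pos: [0.6122, -0.1913, 0.1679]
eef_rot: [17.8, 89.9, 4.6]
force: [0.8, -0.3, -0.1]
gripper_width: 0.0002
```

>>> apply_moves --series '[255, -0.005, 0.0012, 0, 0, 255, -0.011, 0.0026, 0, 0, 255, -0.017, 0.004, 0, 0, 255, -0.023, 0.0054, 0, 0, 255, -0.029, 0.0068, 0, 0, 255, -0.035, 0.0082, 0, 0, 255, -0.041, 0.0096, 0, 0, 255, -0.047, 0.011, 0, 0, 255, -0.053, 0.0124, 0, 0, 255, -0.058, 0.0136, 0, 0]'

```text
clock: 17.82
tool_pos: [0.5529, -0.1771, 0.1656]
eef_rot: [176.3, 89.9, 163.0]
force: [3.9, -1.0, -2.1]
gripper_width: 0.0
```

```bash
python3 - <<'E'
from h import *
st,im=snap("wrist","w15"); print(st["tool_pos"],st["force"],st["gripper_width"])
_,im2=snap("scene","s15")
C=np.array([.5033,-.166,0]); a=np.radians(76.8)
ex=np.array([np.sin(a),-np.cos(a),0]); ey=np.array([np.cos(a),np.sin(a),0]);t=st["tool_pos"]-C; print("tcp rack",t@ex*1000,t@ey*1000)
a=cv2.resize(im2[100:340,230:470],None,fx=1.66,fy=1.66,interpolation=cv2.INTER_CUBIC)
cv2.imwrite("pics/w15c.png",np.hstack([im[:398,160:480],a[:398]])[:,:,::-1])
E
```

```text
[ 0.55285871 -0.17711735  0.16556654] [ 3.86607821 -1.02544403 -2.10486509] 2.022692510809055e-05
tcp rack 50.787971382691275 0.4931524718987222
```

View pics/w15c.png

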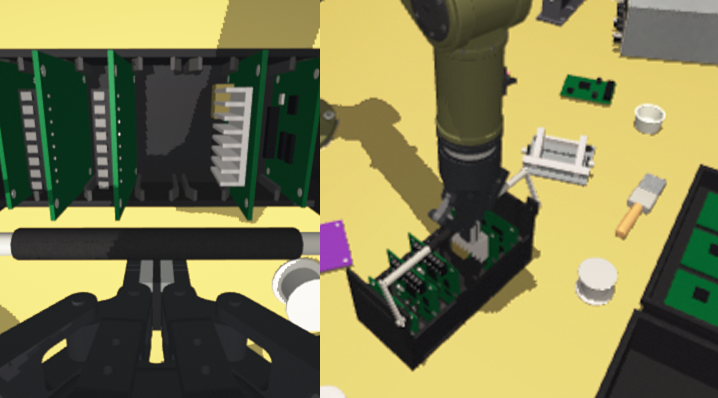

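The bar is following; it's now at about 64° with 4 N on the tool. I'll go over the top of it to press it down.

>>> apply_moves --series '[255, 0.004, -0.001, 0, 0, 255, 0.006, -0.0014, 0.005, 0, 255, 0.006, -0.0014, 0.025, 0, 255, 0.006, -0.0014, 0.04, 0, 255, 0.004, -0.001, 0.042, 0, 255, -0.006, 0.0014, 0.042, 0, 255, -0.015, 0.0035, 0.042, 0, 255, -0.019, 0.0044, 0.042, 0, 255, -0.019, 0.0044, 0.042, 0, 255, -0.019, 0.0044, 0.042, 0]'

```text
clock: 18.75
tool_pos: [0.535, -0.1728, 0.2082]
eef_rot: [107.8, 90.0, 94.6]
force: [0.3, 0.6, -0.4]
gripper_width: 0.0001
```

```bash
python3 - <<'E'
from h import *
st,im=snap("wrist","w16"); print(st["tool_pos"],st["force"])
_,im2=snap("scene","s16")
np.set_printoptions(precision=1,suppress=True)
C=np.array([.5033,-.166,0]); a=np.radians(76.8)
ex=np.array([np.sin(a),-np.cos(a),0]); ey=np.array([np.cos(a),np.sin(a),0]);t=st["tool_pos"]-C; print("tcp rack",t@ex*1000,t@ey*1000)
for q in np.radians([70,64,58]):
    P=C+(.058-.058*np.cos(q))*ex+np.array([0,0,.131+.058*np.sin(q)])
    print(q,proj("wrist",P+.03*ey,st),proj("scene",P-.05*ey))
a=cv2.resize(im2[100:340,230:470],None,fx=1.66,fy=1.66,interpolation=cv2.INTER_CUBIC)
cv2.imwrite("pics/w16c.png",np.hstack([im[:398,160:480],a[:398]])[:,:,::-1])
E
```

```text
[ 0.53496444 -0.17284753  0.20818347] [ 0.29741271  0.55306037 -0.389329  ]
tcp rack 32.391469441346864 0.5639899239653345
1.2217304763960306 [[368.5 248.9]] [[299.9 247.1]]
1.117010721276371 [[368.4 238.2]] [[298.2 246.5]]
1.0122909661567112 [[368.  227.7]] [[296.5 246. ]]
```

View pics/w16c.png

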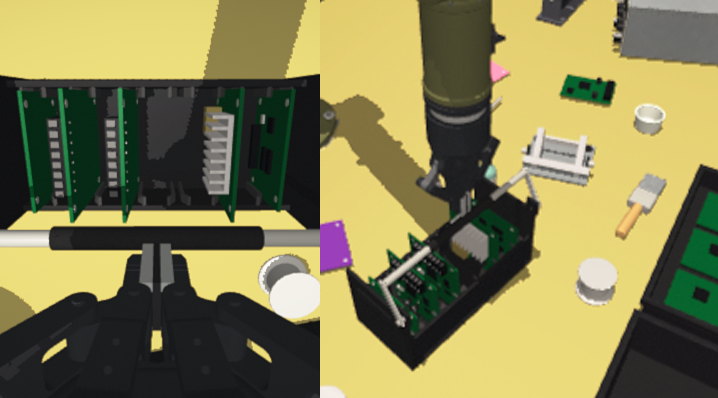

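>>> apply_moves --series '[255, 0, 0, -0.01, 0, 255, 0, 0, -0.019, 0, 255, -0.0042, 0.001, -0.022, 0, 255, -0.0083, 0.0019, -0.0248, 0, 255, -0.0122, 0.0029, -0.0279, 0, 255, -0.0157, 0.0037, -0.0314, 0, 255, -0.019, 0.0045, -0.0352, 0, 255, -0.0219, 0.0051, -0.0393, 0, 255, -0.0244, 0.0057, -0.0436, 0, 255, -0.0267, 0.0063, -0.0481, 0]'

```text
clock: 19.68
tool_pos: [0.5077, -0.1667, 0.1595]
eef_rot: [-176.9, 89.9, 169.9]
force: [-2.6, 0.0, 3.0]
gripper_width: -0.0
```

```bash
python3 - <<'E'
from h import *
st,im=snap("wrist","w17"); print(st["tool_pos"],st["force"])
_,im2=snap("scene","s17")
C=np.array([.5033,-.166,0]); a=np.radians(76.8)
ex=np.array([np.sin(a),-np.cos(a),0]); ey=np.array([np.cos(a),np.sin(a),0]);t=st["tool_pos"]-C; print("tcp rack",t@ex*1000,t@ey*1000)
a=cv2.resize(im2[100:340,230:470],None,fx=1.66,fy=1.66,interpolation=cv2.INTER_CUBIC)
cv2.imwrite("pics/w17c.png",np.hstack([im[:398,160:480],a[:398]])[:,:,::-1])
E
```

```text
[ 0.50773915 -0.1667255   0.15945962] [-2.64339309  0.02881493  3.04799737]
tcp rack 4.487526977124434 0.30735602809960155
```

View pics/w17c.png

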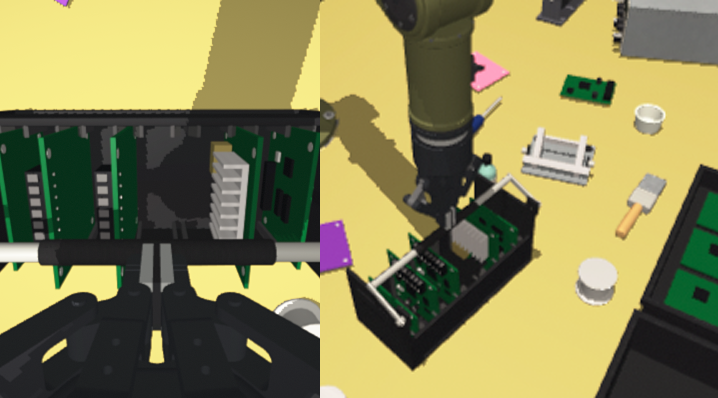

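The bar is down to about 24° under 3 N. I'll press it home.

>>> apply_moves --series '[255, -0.0018, 0.0004, -0.0045, 0, 255, -0.0032, 0.0007, -0.009, 0, 255, -0.004, 0.0009, -0.0135, 0, 255, -0.0045, 0.0011, -0.0175, 0, 255, -0.0047, 0.0011, -0.02, 0, 255, -0.0047, 0.0011, -0.0215, 0, 255, -0.0047, 0.0011, -0.0225, 0, 255, -0.0047, 0.0011, -0.0235, 0, 255, -0.0047, 0.0011, -0.0235, 0, 255, -0.0047, 0.0011, -0.0235, 0]'

```text
clock: 20.62
tool_pos: [0.5036, -0.1657, 0.1379]
eef_rot: [122.3, 89.9, 109.1]
force: [-5.1, 1.5, 8.5]
gripper_width: 0.0001
```

>>> apply_moves --series '[255, 0, 0, -0.0005, 0, 255, 0, 0, -0.001, 0, 255, 0, 0, -0.0015, 0, 255, 0, 0, -0.002, 0, 255, 0, 0, -0.002, 0, 255, 0, 0, -0.002, 0, 255, 0, 0, -0.002, 0, 255, 0, 0, -0.002, 0, 255, 0, 0, -0.002, 0, 255, 0, 0, -0.002, 0]'

```text
clock: 21.45
tool_pos: [0.5038, -0.1657, 0.1376]
eef_rot: [102.6, 89.9, 89.4]
force: [-9.7, 2.2, 20.9]
gripper_width: 0.0003
```

```bash
python3 - <<'E'
from h import *
st,im=snap("wrist","w18"); print(st["tool_pos"],st["force"])
E
```

```text
[ 0.50375319 -0.16569413  0.13759021] [-9.69306446  2.19758545 20.87790421]
```

The force rose to 21 N with no further travel, so the bar is at its stop. I'll lift off straight up and check.

>>> apply_moves --series '[255, 0, 0, 0.003, 0, 255, 0, 0, 0.01, 0, 255, -0.003, 0, 0.03, 0, 255, -0.01, 0, 0.06, 0, 255, -0.02, 0, 0.09, 0, 255, -0.03, 0, 0.12, 0, 255, -0.04, 0, 0.15, 0, 255, -0.05, 0, 0.17, 0, 255, -0.055, 0, 0.175, 0, 255, -0.055, 0, 0.175, 0]'

```text
clock: 22.33
tool_pos: [0.4491, -0.1662, 0.3115]
eef_rot: [21.5, 89.8, 8.3]
force: [0.6, 0.4, -0.4]
gripper_width: 0.0002
```

```bash
python3 - <<'E'
from h import *
st,im=snap("wrist","w19"); print(st["tool_pos"],st["force"])
_,im2=snap("scene","s19"); _,im3=snap("top","t19")
np.set_printoptions(precision=1,suppress=True)
C=np.array([.5033,-.166,0]); a=np.radians(76.8)
ex=np.array([np.sin(a),-np.cos(a),0]); ey=np.array([np.cos(a),np.sin(a),0])
for q in (0,.09,.2):
    P=C+(.058-.058*np.cos(q))*ex+np.array([0,0,.131+.058*np.sin(q)])
    print(q,proj("wrist",[P+.06*ey,P-.06*ey],st).ravel(),proj("scene",[P+.132*ey,P-.132*ey]).ravel())
a=cv2.resize(im[130:300,170:470],None,fx=2.6,fy=2.6,interpolation=cv2.INTER_CUBIC); cv2.imwrite("pics/w19c.png",cv2.convertScaleAbs(a[:,:,::-1],alpha=1.5,beta=10))
a=cv2.resize(im2[150:330,220:420],None,fx=3.2,fy=3.2,interpolation=cv2.INTER_CUBIC); cv2.imwrite("pics/s19c.png",a[:,:,::-1])
E
```

```text
[ 0.44909685 -0.16620829  0.3115424 ] [ 0.56256967  0.36797782 -0.43740889]
0 [383.2 221.1 273.1 221.3] [341.3 211.8 261.8 275.4]
0.09 [384.2 223.2 272.5 223.3] [341.5 210.4 261.5 274. ]
0.2 [385.3 226.3 271.7 226.4] [341.8 208.8 261.5 272.5]
```

View pics/w19c.png

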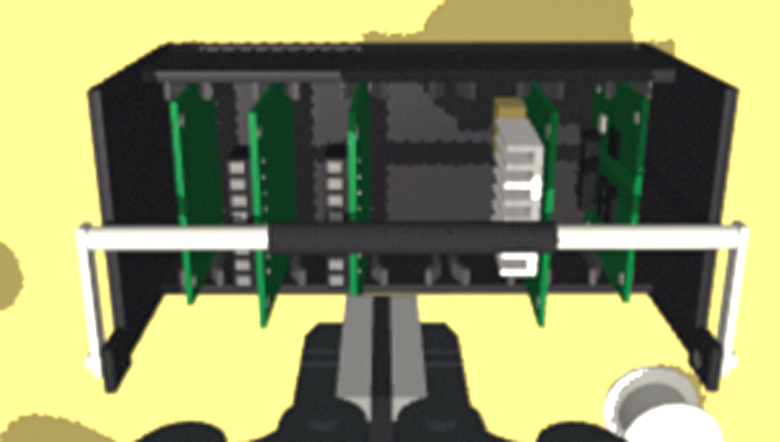

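View pics/s19c.png

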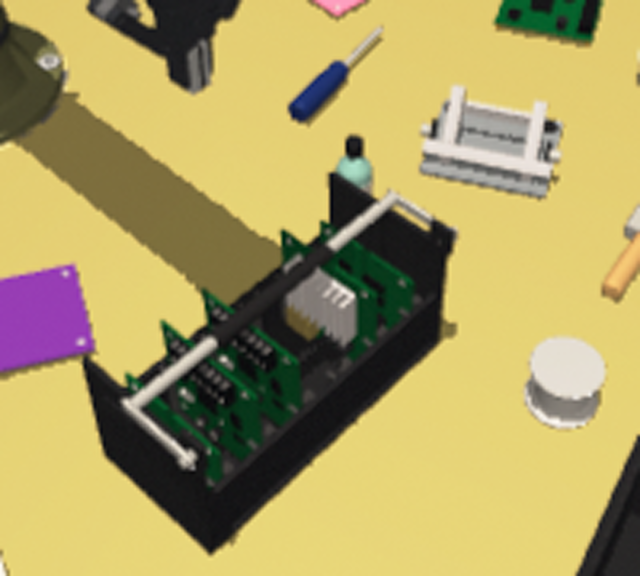

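The sleeve's centre line is at wrist row 221, and the prediction for q = 0 is 221.1, so the bar is shut. The board stands in slot 3 beside its twin, the other boards are in place, and the robot touches nothing. I'll hand in.

```bash
python3 - <<'E'
from rig import bot
print(bot.state()["clock"], bot.finish_job())
E
```

```text
the job is handed in; nothing more can be done
22.4833 None
```

The board is standing in slot 3, right beside its twin in slot 2, and the hold-down bar is shut over the boards. I handed the job in at 22.5 s; no verdict is reported.

**What I did**
- The tool only points straight down, so I gripped the terminal row while the board still leaned. I then swung the board upright between the pads, with the stand's lip holding its bottom edge.
- I lifted it out and lowered it into slot 3 until the force showed contact with the floor (6 N, bottom edge at about 8 mm), then released it.
- I pushed the bar over from behind with the shut fingers and pressed it down from above until it stopped (21 N, no further travel).

**Last checks**
- **Bar:** the sleeve sat at image row 221, and a fully shut bar should be at 221.1.
- **Board:** it is level with its twin and faces the same way. It leans slightly in the slot's play, with the top about 4 mm off the slot's middle (roughly 0.04 to 0.05 rad against the 0.09 limit). The twin's top is off by about 2.8 mm.
- **Surroundings:** in the last pictures the other boards looked in place and nothing near the rack or stand looked moved. The robot was clear of everything. I judged this by eye and did not measure it.
- **Disagreement:** individual camera readings of the rack's middle differed by 1 to 2 mm, and single board edges by up to about 4 mm. I averaged the middle readings for the bar and placed the board by comparing it with the slot in one close view.

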